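Turn a donated picture over onto the inspection riser

TASK

The framed picture lies face up on the bench in front of the low, cork-topped riser. Push it up against the front of the riser and tip it over, so that it lies face down on the cork, then slide it fully home, square against the back stop, and let go. Its glued corners are weak, so press on it only gently (well under 25 N), and leave everything else where it stands.

Things in the scene. Friction and masses are not known exactly. Their poses are not given: they have to be found in the camera images.
- frame: Framed picture, rigid, 0.3 to 0.55 kg: flat wooden frame 150 mm (x) by 180 mm (y) by 18 mm thick (z), too wide to grasp across. Origin at the centre of that slab; +z comes out of the picture side: up at the start, down when done. It starts with its +x side towards the riser, 35 to 105 mm from it and up to 0.3 rad askew. Weak corners: a push of 25 N or more by the fingers breaks it.
- frame_edge (a point): Middle of the frame's lower near edge at the start (centre of its -x side, on the back), axes as the frame. Four rubber bumpers, 14 mm across and 6 mm high, stand under the back (-z), each centred 18 mm from the edges, so this edge starts 6 mm above the bench: fingertips 2 mm above the bench reach below it and can lift it while pressing against it.
- riser: Fixed low plywood riser: 420 mm along y, z up, x level into it (the way to push). Its front is an upright fence board, 12 mm thick, 28 mm high, level with the deck, clamped fast with its face anywhere from 0 to 16 mm in front of the origin (at x = 0 to -16 mm), not measured: find it by feel. The origin is at bench level, mid-length. A picture stood on edge there and tipped 25 degrees past upright falls onto the deck.
- riser_stop (a point): Middle of the foot of the back stop's front face, on the level cork deck on top of the riser: 165 mm from the riser's origin along x and 28 mm above the bench, axes as the riser. The stop is 18 mm thick and rises 30 mm above the deck. With the picture fully home, the picture's centre is 75 mm in front of this point and 9 mm above it.
- jar: small amber glass jar, 40 mm across, 70 mm tall, standing near one end of the riser's deck; leave alone
- candlestick: small brass candlestick, 44 mm across, 68 mm tall, near the other end of the riser's deck; leave alone
- mug: white mug, 72 mm across, 85 mm tall, on the bench beside the picture; leave alone
- tape: roll of clear tape lying flat, 80 mm across, 24 mm tall, on the bench beside the picture; leave alone
- screwdriver: screwdriver lying on the bench behind the picture; leave alone
- book: hardback book lying flat, 140 x 200 x 30 mm; leave alone
Things that resemble listed ones, but are neither listed nor needed, are in the scene too. There is more than one size of the frame; the one meant has the size given above.

How it is judged:
By the outcome, as a careful person would: the job done as asked, in the order asked, and still so for the second after the job is handed in, with the robot touching nothing.
It also fails if it takes over 67 s, if anything falls off the work surface, if the arm or the gripper's body presses on something with over 40 N, if the wrist force passes 120 N, or if a joint passes its speed limit or range.

ROBOT

A 6-joint arm with a two-finger parallel gripper is mounted at the origin on the work surface. World frame = base frame: x ahead of the robot, y to its left, z up, the work surface at z = 0. Lengths are in m, angles in rad, forces in N, time in s.
With the tool pointing down it reaches from about 0.375 to 0.975 m from the base axis. Payload 3.8 kg.
Tool frame: the origin (TCP) lies midway between the tips of the shut fingers; the grasp point (between the pads) lies 19 mm behind it; x points along the fingers, z is the direction in which the jaws open and shut, and the axes are right-handed (so a half turn about x gives the same grasp; the last joint's range is limited). The gripper opens to 85 mm and grips with 20 to 120 N. Pads are 22 mm wide; open, the fingers measure 114 mm over their backs; the gripper's body (76 mm by 85 mm) begins 54 mm behind the grasp point. The pads swing forward as they close: fully open they stand 13 mm farther back than shut.
Start: joints at [-1.172, 0.264, 1.604, -0, 1.274, -0.037], TCP at [0.285, -0.612, 0.193] pointing down, gripper open.
Joint ranges: [-2.63, 2.63], [-0.94, 2.18], [0.31, 2.57], [-1.31, 4.45], [0, 2.66], [-2.55, 2.55]. Speed limits (rad/s): [2.57, 2.57, 3.14, 3.14, 3.14, 3.14].

INTERFACE

Orientations are given as a rotation vector (axis times angle).
In Python, from workcell import * gives the robot as it stands. The module is installed in compiled form; this text tells all that it offers.
- The arm moves only by the tool carry_out, never from a script. Its arguments are lists of equal length, an entry for each row: "offset": the shift along the tool's x, y, z in cm, a list of three; "delta_rot": the turn, a rotation vector about the tool's x, y, z in degrees, a list of three. A call has exactly 5 rows; each row shifts and turns the commanded pose from where the row before left it, along the tool's axes as they then stand; what a row does not reach is not made up. A row lasts 1/12 s, in which the tool goes at most 41.7 mm and 7.16 degrees, less where a joint would pass 70% of its speed; a pose out of reach is approached as far as the arm can. A call is refused whole if a number of a shift passes 4.17 or a number of a turn 7.16, either way. A call with a gripper value outside its range is refused whole. "fingers" is the opening, from -1 (shut) to 1 (fully open), set as the call begins (left out, the last holds). The fingers move at their own pace and stop on an object; "newtons" is the grip in N (left out, the last holds). Time passes only in rows, so rows that do not move let the fingers close, or fill a call up. It gives the time, the measured TCP pose, the force and the opening at its end, in the units of the state.
- read_state(): the state, without advancing time (a new reading comes with each control period).
- read_camera(name): name is "scene" or "top" or "wrist"; returns (picture, depth): 480x640x3 uint8, red, green, blue; 480x640 float32, m along the optical axis (not along the pixel's ray), 0 where there is no reading.
- get_calibration(name): a dict with "fx", "fy", "cx", "cy" (pixels), "R" (3x3) and "t" (3): a world point X has camera coordinates R X + t; the wrist camera has in their place "mount" (4x4, takes a point from camera to tool coordinates, whose origin is the TCP and whose axes are the tool frame's). Camera axes: x right, y down, z forward; pixel columns grow to the right and rows downward; lengths in m; the calibration is good to about 2 mm. A picture is of the moment at which its call begins: read the wrist's pose just before it. get_calibration takes no time and is no camera call.
- finish_job(): hands the job in, once; it reports no verdict.
The state is a dict: "time": time; "q": joint angles; "joint_vel": joint speeds; "joint_torque": joint torques, N m; "tool_pos": TCP position; "tcp_rot": TCP orientation; "wrist_force": force on the tool from outside, world axes, zero at the start; "torque": the same for the moment, N m; "width": opening from 0.0 (shut) to 1.0 (fully open).
Only numpy, scipy, OpenCV 4.12 (cv2) and the standard library are available. Lean on these libraries where they do the work, as an engineer would, in place of code of your own. Each camera call takes 0.05 s, during which the arm holds its last target. There are 200 camera calls.

## Working session

There is one attempt and no reset: what is moved stays moved. The work goes in short steps, Python scripts to look and compute and a tool call to move; the robot and the scene stay as the last step left them, time stands still between calls to the robot, and variables do not carry over. Pictures are saved under pics/ and viewed, about 8 in all and at most 12, crops included, and the job is handed in when it is done.

Besides the shell and the picture viewer there is one more tool, called after "Request:" by a JSON object that holds its "api" and its "payload", one argument or row to a line. carry_out: Moves the arm, as the interface text tells. Its arguments: {"type":"object","properties":{"offset":{"type":"array"},"delta_rot":{"type":"array"},"fingers":{"type":"number"},"newtons":{"type":"number"}},"required":["offset","delta_rot"]}

```bash
mkdir -p pics; cat > h.py <<'E'
from workcell import *
import numpy as np, cv2
from scipy.spatial.transform import Rotation as Ro
def snap(n,f):
    p,d=read_camera(n); cv2.imwrite('pics/%s.png'%f,cv2.cvtColor(p,cv2.COLOR_RGB2BGR)); np.save('pics/%s.npy'%f,d); return p,d
def w(n,d,u,v):
    c=get_calibration(n); u=np.asarray(u,int);v=np.asarray(v,int); z=d[v,u]
    P=np.stack([(u-c['cx'])/c['fx']*z,(v-c['cy'])/c['fy']*z,z],-1)
    return (P-c['t'])@c['R']
E
python3 - <<'E'
from h import *
s=read_state();print(s)
print(Ro.from_rotvec(s['tcp_rot']).as_matrix().round(3))
snap('top','top0');snap('scene','sc0')
print(get_calibration('top'))
E
```

```text
{'time': 0.0, 'q': array([-1.17187875e+00,  2.64748371e-01,  1.60537452e+00, -5.85164826e-06,
        1.27365506e+00, -3.69236430e-02]), 'joint_vel': array([-0.00112325,  0.00023706, -0.00226744, -0.00079017,  0.00241745,
        0.00190838]), 'joint_torque': array([-4.65428857e-04, -5.15112090e+01, -3.67316508e+01, -4.46047602e-05,
        1.30281344e-02, -1.15416447e-05]), 'tool_pos': array([ 0.28463804, -0.61116907,  0.19156502]), 'tcp_rot': array([ 0.88369891,  1.38626603, -0.88166715]), 'wrist_force': array([ 0.45435143, -0.2307993 , -0.37067096]), 'torque': array([-0.03540014,  0.03596422,  0.0035646 ]), 'width': 1.0019094166799656}
[[-0.001  0.907  0.422]
 [ 0.002  0.422 -0.907]
 [-1.     0.    -0.002]]
{'fx': 528.541202325139, 'fy': 528.541202325139, 'cx': 321.3239950012447, 'cy': 232.5495832838284, 'R': array([[-0.01323149, -0.99991104,  0.00168446],
       [-0.97780841,  0.01258672, -0.20912267],
       [ 0.20908287, -0.00441408, -0.97788796]]), 't': array([0.07459521, 0.5051268 , 1.07270798])}
```

View pics/top0.png

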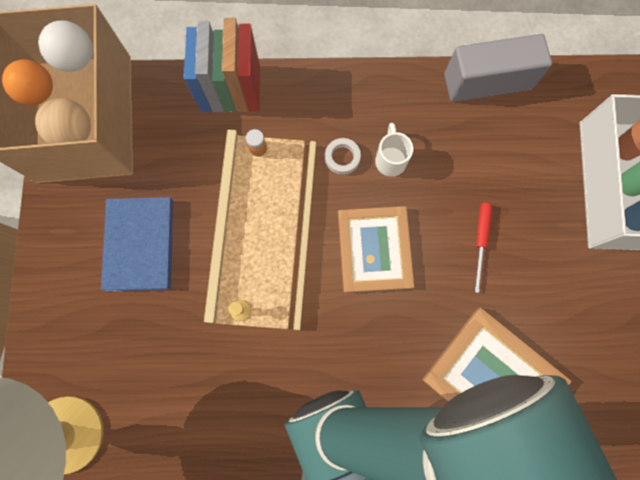

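View pics/sc0.png

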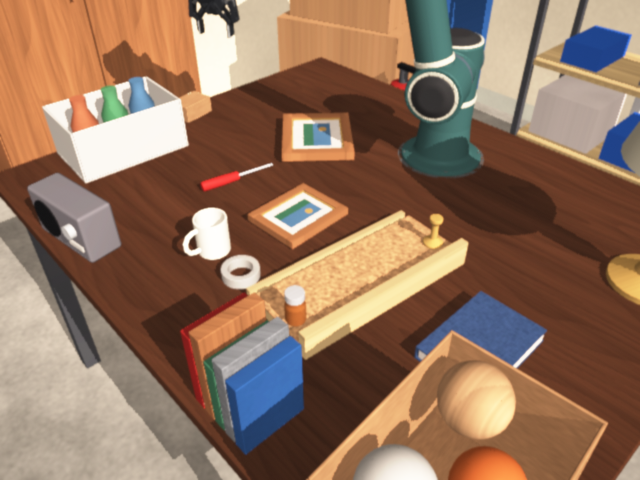

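The top view shows the frame at about (376,250). The riser is to its left (world +y), with the fence top edge running from (316,142) to (301,328) and the stop from (232,131) to (210,322). The jar is at (256,140), the candlestick at (239,310), the tape at (343,155), the mug at (394,153) and the screwdriver at (483,245). The second frame, partly under the arm at (495,365), is a look-alike.

```bash
python3 - <<'E'
from h import *
d=np.load('pics/top0.npy')
V,U=np.mgrid[0:480,0:640]; P=w('top',d,U.ravel(),V.ravel()).reshape(480,640,3)
def rect(m,name):
    q=P[m]; (c,s,a)=cv2.minAreaRect((q[:,:2]*1000).astype(np.float32)); 
    print(name,len(q),'c',np.round(c,1),'s',np.round(s,1),'a',round(a,2),'z',np.round(np.percentile(q[:,2],[5,50,95]),4)); print(cv2.boxPoints((c,s,a)).round(1).tolist())
def reg(u0,u1,v0,v1): return (U>=u0)&(U<=u1)&(V>=v0)&(V<=v1)
Z=P[...,2]
print('bench',np.median(Z[190:200,400:450]))
rect(reg(332,420,200,300)&(Z>.015)&(Z<.035),'frame')
rect(reg(200,322,125,335)&(Z>.018)&(Z<.038),'deck')
rect(reg(200,245,125,335)&(Z>.05)&(Z<.066),'stop')
# deck front edge per-row (sub-pixel-ish line fit)
for nm,m in(('front',reg(285,322,160,310)&(Z>.02)&(Z<.036)),('stopfront',reg(200,245,150,290)&(Z>.052)&(Z<.066))):
    L=[P[v,np.where(m[v])[0].max()] for v in range(160,285) if m[v].any()]
    L=np.array(L); print(nm,np.polyfit(L[:,0],L[:,1],1),L[:,2].mean(), len(L))
for n,r in(('jar',(240,275,120,165)),('cand',(225,255,290,325)),('mug',(365,420,115,185)),('tape',(318,366,130,180)),('scr',(465,500,195,300))):
    m=reg(*r)&(Z>(.045 if n in('jar','cand') else .012)); q=P[m]; print(n,q.min(0).round(3),q.max(0).round(3))
E
```

```text
bench 0.0011208090898274727
frame 5586 c [476.7 -49. ] s [181.1 150.6] a 2.76 z [0.0168 0.0218 0.0276]
[[382.6000061035156, 21.799999237060547], [389.79998779296875, -128.60000610351562], [570.7999877929688, -119.80000305175781], [563.5, 30.600000381469727]]
deck 13747 c [523.3 193.7] s [193.2 421.4] a 84.71 z [0.0252 0.0288 0.0327]
[[304.5, 116.9000015258789], [724.2000122070312, 78.0999984741211], [742.0, 270.5], [322.29998779296875, 309.29998779296875]]
stop 1786 c [528.3 255. ] s [ 75.1 420. ] a 84.76 z [0.0539 0.0585 0.062 ]
[[315.79998779296875, 236.8000030517578], [734.0, 198.5], [740.7999877929688, 273.29998779296875], [322.6000061035156, 311.6000061035156]]
front [-0.0909674   0.14532086] 0.028295567229042348 125
stopfront [-0.09106765  0.32200888] 0.05671480321297054 125
jar [0.271 0.073 0.045] [0.723 0.226 1.154]
cand [0.271 0.073 0.045] [0.358 0.254 1.154]
mug [ 0.271 -0.13   0.012] [0.753 0.073 1.154]
tape [ 0.271 -0.022  0.012] [0.732 0.073 1.154]
scr [ 0.271 -0.31   0.012] [0.576 0.073 1.154]
```

```bash
python3 -c "
import cv2
a=cv2.imread('pics/top0.png')[120:340,195:430];cv2.imwrite('pics/c1.png',cv2.resize(a,None,fx=2.7,fy=2.7,interpolation=cv2.INTER_CUBIC))"
```

```text
(no output)
```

View pics/c1.png

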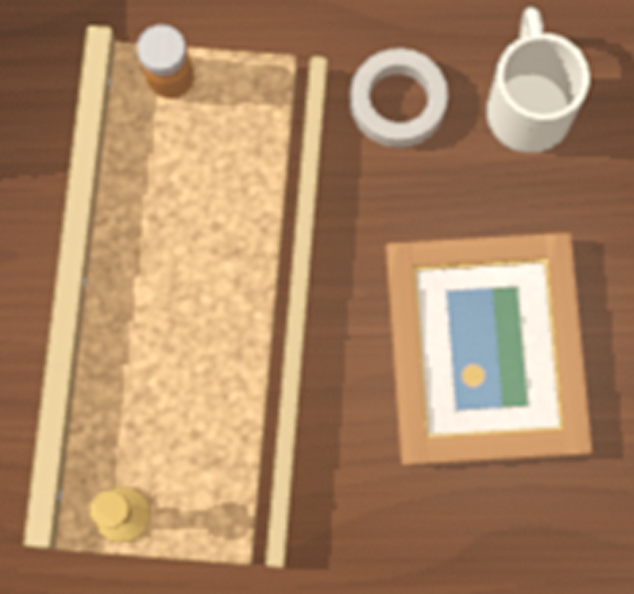

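The crop confirms the geometry. The frame is 150 x 181 mm and the deck rectangle is 421 mm long. The fence face to stop distance is about 176 mm, which puts the fence at x ≈ -11 mm. The frame is about 8° askew with a gap of about 76 mm. Tape and mug lie beside the frame, off the push path. Next I go behind the frame.

```bash
cat >> h.py <<'E'
ex=np.array([.0906,.9959,0]); ey=np.array([-.9959,.0906,0]); ez=np.array([0,0,1.])   # riser axes
O=np.array([.473,.1453-.091*.473,0]); # a point on the fence face line, 
def Rt(tilt):  # tool pointing down, tilted (deg) with tips toward riser
    x=-ez*np.cos(np.radians(tilt))+ex*np.sin(np.radians(tilt)); z=-ey; return np.stack([x,np.cross(z,x),z],1)
def plan(p,R,n):
    s=read_state(); R0=Ro.from_rotvec(s['tcp_rot']); rv=(R0.inv()*Ro.from_matrix(R)).as_rotvec(); D=np.array(p)-s['tool_pos']
    for i in range(n):
        Ri=R0*Ro.from_rotvec(rv*i/n); print(i,(Ri.inv().apply(D/n)*100).round(2).tolist(),np.degrees(rv/n).round(2).tolist())
def st():
    s=read_state(); r=s['tool_pos']-O; R=Ro.from_rotvec(s['tcp_rot']).as_matrix()
    print('t',round(s['time'],2),'riser X,Y,Z mm',np.round([r@ex*1e3,r@ey*1e3,s['tool_pos'][2]*1e3],1),'F',np.round([s['wrist_force']@ex,s['wrist_force']@ey,s['wrist_force'][2]],2),'tilt',np.degrees(np.arcsin(R[:,0]@ex)).round(1),'yawerr',np.degrees(R[:,1]@ey).round(2),'q',s['q'].round(2))
E
python3 -c "
from h import *
plan([.467,-.165,.15],Rt(0),15)"
```

```text
0 [0.28, 2.36, -2.18] [-3.99, -0.01, -0.0]
1 [0.28, 2.5, -2.01] [-3.99, -0.01, -0.0]
2 [0.28, 2.64, -1.83] [-3.99, -0.01, -0.0]
3 [0.28, 2.76, -1.65] [-3.99, -0.01, -0.0]
4 [0.28, 2.87, -1.45] [-3.99, -0.01, -0.0]
5 [0.28, 2.96, -1.25] [-3.99, -0.01, -0.0]
6 [0.28, 3.04, -1.04] [-3.99, -0.01, -0.0]
7 [0.28, 3.11, -0.82] [-3.99, -0.01, -0.0]
8 [0.28, 3.16, -0.61] [-3.99, -0.01, -0.0]
9 [0.28, 3.19, -0.39] [-3.99, -0.01, -0.0]
10 [0.28, 3.21, -0.16] [-3.99, -0.01, -0.0]
11 [0.28, 3.21, 0.06] [-3.99, -0.01, -0.0]
12 [0.28, 3.2, 0.28] [-3.99, -0.01, -0.0]
13 [0.28, 3.17, 0.51] [-3.99, -0.01, -0.0]
14 [0.28, 3.13, 0.73] [-3.99, -0.01, -0.0]
```

Request:
{"api": "carry_out", "payload": {
  "offset": [
    [0.28,2.36,-2.18],
    [0.28,2.5,-2.0],
    [0.28,2.64,-1.83],
    [0.28,2.76,-1.65],
    [0.28,2.87,-1.45]
  ],
  "delta_rot": [
    [-4,0,0],
    [-4,0,0],
    [-4,0,0],
    [-4,0,0],
    [-4,0,0]
  ],
  "fingers": 1
}}

```text
time: 0.52
tool_pos: [0.3458, -0.4616, 0.178]
tcp_rot: [0.613, 1.484, -0.612]
wrist_force: [0.7, 0.4, 0.7]
width: 0.998
```

Request:
{"api": "carry_out", "payload": {
  "offset": [
    [0.28,2.96,-1.25],
    [0.28,3.04,-1.04],
    [0.28,3.11,-0.82],
    [0.28,3.16,-0.61],
    [0.28,3.19,-0.39]
  ],
  "delta_rot": [
    [-4,0,0],
    [-4,0,0],
    [-4,0,0],
    [-4,0,0],
    [-4,0,0]
  ]
}}

```text
time: 0.93
tool_pos: [0.4064, -0.3126, 0.1643]
tcp_rot: [0.34, 1.544, -0.34]
wrist_force: [0.5, -0.1, -0.4]
width: 0.998
```

Request:
{"api": "carry_out", "payload": {
  "offset": [
    [0.28,3.21,-0.16],
    [0.28,3.21,0.06],
    [0.28,3.2,0.28],
    [0.28,3.17,0.51],
    [0.28,3.13,0.73]
  ],
  "delta_rot": [
    [-4,0,0],
    [-4,0,0],
    [-4,0,0],
    [-4,0,0],
    [-4,0,0]
  ]
}}

```text
time: 1.35
tool_pos: [0.4668, -0.164, 0.1504]
tcp_rot: [0.066, 1.57, -0.066]
wrist_force: [0.4, 0.0, 0.3]
width: 0.999
```

```bash
python3 -c "
from h import *
st();plan([.467,-.165,.03],Rt(6),5)"
```

```text
t 1.35 riser X,Y,Z mm [-265.7  -17.9  150.4] F [ 0.04 -0.36  0.3 ] tilt 0.0 yawerr 0.36 q [-0.39 -0.05  2.03  0.    1.16 -0.3 ]
0 [2.41, -0.02, 0.01] [0.07, -0.01, 1.2]
1 [2.41, -0.07, 0.01] [0.07, -0.01, 1.2]
2 [2.41, -0.12, 0.01] [0.07, -0.01, 1.2]
3 [2.4, -0.17, 0.01] [0.07, -0.01, 1.2]
4 [2.4, -0.22, 0.01] [0.07, -0.01, 1.2]
```

Request:
{"api": "carry_out", "payload": {
  "offset": [
    [2.41,-0.02,0],
    [2.41,-0.07,0],
    [2.41,-0.12,0],
    [2.4,-0.17,0],
    [2.4,-0.22,0]
  ],
  "delta_rot": [
    [0.07,0,1.2],
    [0.07,0,1.2],
    [0.07,0,1.2],
    [0.07,0,1.2],
    [0.07,0,1.2]
  ]
}}

```text
time: 1.77
tool_pos: [0.4665, -0.1661, 0.0292]
tcp_rot: [0.156, 1.563, 0.01]
wrist_force: [0.6, -0.7, 0.0]
width: 1.001
```

Request:
{"api": "carry_out", "payload": {
  "offset": [
    [1.2,-0.13,0],
    [1.2,-0.13,0],
    [0.8,-0.08,0],
    [0.4,-0.04,0],
    [0,0,0]
  ],
  "delta_rot": [
    [0,0,0],
    [0,0,0],
    [0,0,0],
    [0,0,0],
    [0,0,0]
  ]
}}

```text
time: 2.18
tool_pos: [0.4667, -0.1663, -0.0061]
tcp_rot: [0.156, 1.564, 0.009]
wrist_force: [0.1, -0.0, -0.4]
width: 1.002
```

Request:
{"api": "carry_out", "payload": {
  "offset": [
    [0.1,0,0],
    [0.1,0,0],
    [0,0,0],
    [0,0,0],
    [0,0,0]
  ],
  "delta_rot": [
    [0,0,0],
    [0,0,0],
    [0,0,0],
    [0,0,0],
    [0,0,0]
  ]
}}

```text
time: 2.6
tool_pos: [0.4672, -0.1665, -0.0073]
tcp_rot: [0.155, 1.562, 0.008]
wrist_force: [0.4, -0.2, -0.2]
width: 1.003
```

```bash
python3 -c "
from h import *
st();snap('wrist','w1')"
```

```text
t 2.6 riser X,Y,Z mm [-268.2  -18.6   -7.3] F [-0.18 -0.46 -0.15] tilt 6.0 yawerr -0.17 q [-0.47  0.17  2.13  0.13  0.88 -0.46]
```

View pics/w1.png

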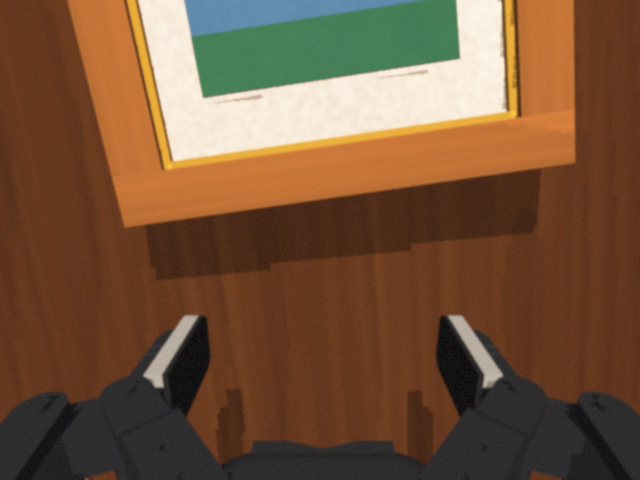

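The wrist view shows the frame's near edge running from (125,225) to (575,165), ahead of the two open fingertips at (190,320) and (455,320). The fingers sit a little left of centre, so I shift right while feeling for the bench.

Request:
{"api": "carry_out", "payload": {
  "offset": [
    [0.15,0,0.4],
    [0.1,0,0.4],
    [0,0,0],
    [0,0,0],
    [0,0,0]
  ],
  "delta_rot": [
    [0,0,0],
    [0,0,0],
    [0,0,0],
    [0,0,0],
    [0,0,0]
  ]
}}

```text
time: 3.07
tool_pos: [0.4748, -0.1669, -0.0104]
tcp_rot: [0.156, 1.564, 0.009]
wrist_force: [-0.2, -1.0, 0.1]
width: 0.998
```

Request:
{"api": "carry_out", "payload": {
  "offset": [
    [0.1,0,0],
    [0,0,0],
    [0,0,0],
    [0,0,0],
    [0,0,0]
  ],
  "delta_rot": [
    [0,0,0],
    [0,0,0],
    [0,0,0],
    [0,0,0],
    [0,0,0]
  ]
}}

```text
time: 3.48
tool_pos: [0.4747, -0.1668, -0.0113]
tcp_rot: [0.156, 1.563, 0.009]
wrist_force: [0.1, -0.9, 0.0]
width: 0.999
```

Request:
{"api": "carry_out", "payload": {
  "offset": [
    [0.1,0,0],
    [0,0,0],
    [0,0,0],
    [0,0,0],
    [0,0,0]
  ],
  "delta_rot": [
    [0,0,0],
    [0,0,0],
    [0,0,0],
    [0,0,0],
    [0,0,0]
  ]
}}

```text
time: 3.9
tool_pos: [0.4748, -0.1667, -0.0123]
tcp_rot: [0.156, 1.563, 0.008]
wrist_force: [0.2, 0.3, -0.3]
width: 1.004
```

Request:
{"api": "carry_out", "payload": {
  "offset": [
    [0.1,0,0],
    [0,0,0],
    [0,0,0],
    [0,0,0],
    [0,0,0]
  ],
  "delta_rot": [
    [0,0,0],
    [0,0,0],
    [0,0,0],
    [0,0,0],
    [0,0,0]
  ]
}}

```text
time: 4.32
tool_pos: [0.4748, -0.1665, -0.0133]
tcp_rot: [0.156, 1.563, 0.009]
wrist_force: [0.3, -0.1, 0.1]
width: 0.999
```

Request:
{"api": "carry_out", "payload": {
  "offset": [
    [0.1,0,0],
    [0,0,0],
    [0,0,0],
    [0,0,0],
    [0,0,0]
  ],
  "delta_rot": [
    [0,0,0],
    [0,0,0],
    [0,0,0],
    [0,0,0],
    [0,0,0]
  ]
}}

```text
time: 4.73
tool_pos: [0.4748, -0.1665, -0.0143]
tcp_rot: [0.156, 1.563, 0.008]
wrist_force: [-0.3, -0.3, 0.1]
width: 1.001
```

Request:
{"api": "carry_out", "payload": {
  "offset": [
    [0.1,0,0],
    [0,0,0],
    [0,0,0],
    [0,0,0],
    [0,0,0]
  ],
  "delta_rot": [
    [0,0,0],
    [0,0,0],
    [0,0,0],
    [0,0,0],
    [0,0,0]
  ]
}}

```text
time: 5.15
tool_pos: [0.4748, -0.1664, -0.0153]
tcp_rot: [0.156, 1.563, 0.009]
wrist_force: [0.0, 0.6, -0.5]
width: 1.0
```

Request:
{"api": "carry_out", "payload": {
  "offset": [
    [0.1,0,0],
    [0,0,0],
    [0,0,0],
    [0,0,0],
    [0,0,0]
  ],
  "delta_rot": [
    [0,0,0],
    [0,0,0],
    [0,0,0],
    [0,0,0],
    [0,0,0]
  ]
}}

```text
time: 5.57
tool_pos: [0.4749, -0.1663, -0.0162]
tcp_rot: [0.156, 1.563, 0.008]
wrist_force: [-0.1, -0.3, -0.7]
width: 0.996
```

Request:
{"api": "carry_out", "payload": {
  "offset": [
    [0.1,0,0],
    [0,0,0],
    [0,0,0],
    [0,0,0],
    [0,0,0]
  ],
  "delta_rot": [
    [0,0,0],
    [0,0,0],
    [0,0,0],
    [0,0,0],
    [0,0,0]
  ]
}}

```text
time: 5.98
tool_pos: [0.4748, -0.1661, -0.0173]
tcp_rot: [0.156, 1.563, 0.008]
wrist_force: [1.1, 0.2, -0.4]
width: 0.994
```

```bash
python3 - <<'E'
from h import *
st();s=read_state();p,d=snap('wrist','w2');c=get_calibration('wrist');M=c['mount']
V,U=np.mgrid[0:480,0:640]
P=np.stack([(U-c['cx'])/c['fx']*d,(V-c['cy'])/c['fy']*d,d],-1)@M[:3,:3].T+M[:3,3]
W=P@Ro.from_rotvec(s['tcp_rot']).as_matrix().T+s['tool_pos']
for v in range(300,400,8): print(v,[(int(u),(P[v,u]*1000).round().astype(int).tolist(),int(W[v,u,2]*1000)) for u in (170,185,200)])
print('frame edge z',W[190,340],'bench',W[290,330])
E
```

```text
t 5.98 riser X,Y,Z mm [-267.1  -26.1  -17.3] F [ 0.3  -1.05 -0.38] tilt 6.0 yawerr -0.19 q [-0.46  0.2   2.12  0.13  0.86 -0.45]
300 [(170, [-18, -1, -68], 0), (185, [-17, -2, -62], 0), (200, [-17, -1, -55], 0)]
308 [(170, [-18, -5, -69], 0), (185, [-18, -5, -62], 0), (200, [-19, -5, -55], 1)]
316 [(170, [-19, -9, -69], 0), (185, [-57, 12, -47], 40), (200, [-56, 12, -42], 40)]
324 [(170, [-19, -13, -70], 0), (185, [-63, 12, -45], 46), (200, [-59, 10, -42], 42)]
332 [(170, [-61, 8, -51], 44), (185, [-68, 12, -44], 51), (200, [-59, 7, -42], 42)]
340 [(170, [-73, 12, -47], 56), (185, [-72, 12, -42], 55), (200, [-61, 5, -41], 44)]
348 [(170, [-76, 12, -46], 59), (185, [-75, 11, -41], 58), (200, [-62, 2, -41], 44)]
356 [(170, [-81, 12, -44], 64), (185, [-75, 8, -42], 58), (200, [-63, -1, -42], 44)]
364 [(170, [-85, 12, -42], 68), (185, [-77, 6, -41], 59), (200, [-63, -3, -42], 45)]
372 [(170, [-87, 11, -42], 70), (185, [-77, 4, -41], 59), (200, [-64, -6, -42], 46)]
380 [(170, [-88, 9, -41], 71), (185, [-78, 1, -42], 60), (200, [-65, -9, -42], 46)]
388 [(170, [-89, 7, -42], 71), (185, [-79, -1, -42], 60), (200, [-23, -45, -57], 1)]
396 [(170, [-89, 4, -42], 71), (185, [-80, -3, -41], 61), (200, [-23, -49, -58], 0)]
frame edge z [ 0.48718543 -0.11831953  0.02362467] bench [ 4.79589283e-01 -1.64811910e-01  4.22593959e-04]
```

```bash
python3 - <<'E'
from h import *
p,d=snap('scene','sc1'); print(get_calibration('wrist')['mount'].round(3))
a=cv2.imread('pics/sc1.png')[60:300,130:430]; cv2.imwrite('pics/c2.png',cv2.resize(a,None,fx=2.5,fy=2.5,interpolation=cv2.INTER_CUBIC))
E
```

```text
[[-0.    -0.309  0.951 -0.181]
 [-0.002 -0.951 -0.309  0.08 ]
 [ 1.    -0.002 -0.     0.001]
 [ 0.     0.     0.     1.   ]]
```

View pics/c2.png

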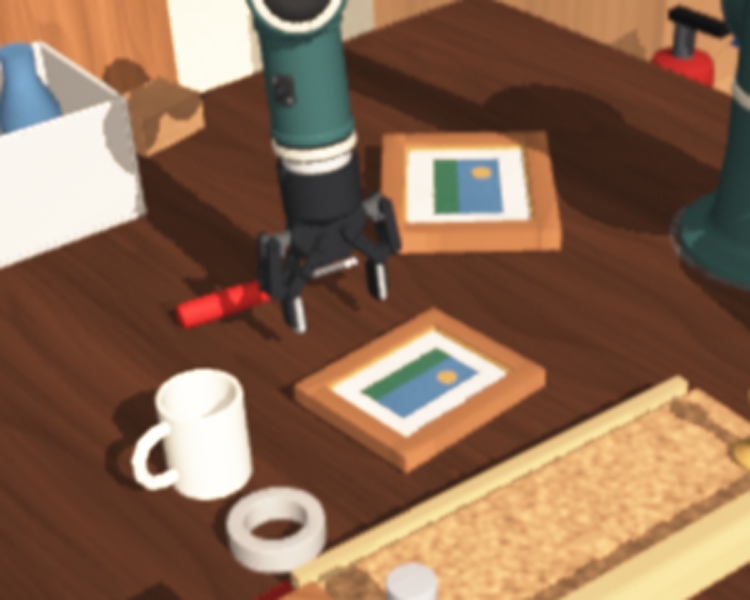

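In this crop the fingertips are at (300,328) and (381,297), which are scene pixels (250,191) and (282,179). I'll measure their height from depth.

```bash
python3 - <<'E'
from h import *
d=np.load('pics/sc1.npy'); s=read_state(); R=Ro.from_rotvec(s['tcp_rot']).as_matrix()
for u in (249,250,282,283):
  for v in range(172,196,2):
    P=w('scene',d,u,v); t=(P-s['tool_pos'])@R
    if P[2]>.003: print(u,v,(P*1e3).round(),'tool',(t*1e3).round())
E
```

```text
249 172 [ 518. -170.   92.] tool [-109.   11.   43.]
249 174 [ 520. -168.   89.] tool [-105.   14.   45.]
249 176 [ 518. -172.   80.] tool [-97.   8.  43.]
249 178 [ 519. -170.   77.] tool [-93.  10.  45.]
249 180 [ 519. -172.   70.] tool [-87.   8.  44.]
249 182 [ 519. -172.   64.] tool [-81.   7.  45.]
249 184 [ 521. -169.   61.] tool [-78.   9.  47.]
249 186 [ 522. -170.   55.] tool [-72.   8.  47.]
249 188 [ 523. -169.   51.] tool [-67.   9.  48.]
249 190 [ 522. -171.   44.] tool [-61.   6.  48.]
249 192 [ 523. -171.   38.] tool [-55.   6.  48.]
250 172 [ 516. -169.   92.] tool [-109.   12.   41.]
250 174 [ 517. -168.   88.] tool [-104.   13.   42.]
250 180 [ 518. -168.   71.] tool [-88.  11.  43.]
250 182 [ 520. -166.   68.] tool [-84.  13.  45.]
250 184 [ 519. -169.   60.] tool [-77.   9.  44.]
250 186 [ 519. -170.   54.] tool [-71.   8.  44.]
250 188 [ 520. -169.   49.] tool [-66.   9.  45.]
250 190 [ 520. -170.   43.] tool [-60.   7.  45.]
250 192 [ 523. -166.   41.] tool [-57.  11.  48.]
282 172 [ 429. -158.   59.] tool [-76.  11. -46.]
282 174 [ 428. -160.   53.] tool [-69.   9. -47.]
282 176 [ 429. -159.   48.] tool [-64.  10. -46.]
282 178 [ 428. -162.   40.] tool [-57.   6. -47.]
282 182 [ 405. -191.    4.] tool [-24. -29. -67.]
282 190 [ 429. -163.    4.] tool [-21.   1. -46.]
282 194 [ 459. -126.   25.] tool [-38.  43. -20.]
283 172 [ 425. -160.   57.] tool [-74.  10. -50.]
283 174 [ 427. -157.   53.] tool [-70.  12. -48.]
283 176 [ 426. -160.   46.] tool [-63.   8. -49.]
283 178 [ 429. -156.   43.] tool [-59.  12. -47.]
283 180 [ 397. -197.    4.] tool [-25. -35. -75.]
283 184 [ 410. -182.    4.] tool [-24. -19. -63.]
283 192 [ 432. -155.    3.] tool [-20.   9. -44.]
283 194 [ 458. -123.   26.] tool [-38.  46. -21.]
```

Both cameras agree that the open fingertips are about 55 mm behind the reported TCP, at z ≈ 38 mm, and not the stated 13 mm. The lack of bench contact fits this. I trust the measurement and keep feeling downward.

Request:
{"api": "carry_out", "payload": {
  "offset": [
    [1.0,-0.1,0],
    [1.0,-0.1,0],
    [0.6,-0.06,0],
    [0.2,-0.02,0],
    [0,0,0]
  ],
  "delta_rot": [
    [0,0,0],
    [0,0,0],
    [0,0,0],
    [0,0,0],
    [0,0,0]
  ]
}}

```text
time: 6.5
tool_pos: [0.4735, -0.1653, -0.0469]
tcp_rot: [0.157, 1.566, 0.009]
wrist_force: [0.2, 0.4, 0.2]
width: 0.999
```

Request:
{"api": "carry_out", "payload": {
  "offset": [
    [0.15,0,0],
    [0.15,0,0],
    [0,0,0],
    [0,0,0],
    [0,0,0]
  ],
  "delta_rot": [
    [0,0,0],
    [0,0,0],
    [0,0,0],
    [0,0,0],
    [0,0,0]
  ]
}}

```text
time: 6.92
tool_pos: [0.4752, -0.1658, -0.0481]
tcp_rot: [0.156, 1.563, 0.008]
wrist_force: [0.2, -0.1, 0.4]
width: 0.999
```

Request:
{"api": "carry_out", "payload": {
  "offset": [
    [0.15,0,0],
    [0,0,0],
    [0,0,0],
    [0,0,0],
    [0,0,0]
  ],
  "delta_rot": [
    [0,0,0],
    [0,0,0],
    [0,0,0],
    [0,0,0],
    [0,0,0]
  ]
}}

```text
time: 7.33
tool_pos: [0.4749, -0.1656, -0.0498]
tcp_rot: [0.156, 1.563, 0.008]
wrist_force: [-0.4, 0.1, -0.6]
width: 1.004
```

Request:
{"api": "carry_out", "payload": {
  "offset": [
    [0.15,0,0],
    [0,0,0],
    [0,0,0],
    [0,0,0],
    [0,0,0]
  ],
  "delta_rot": [
    [0,0,0],
    [0,0,0],
    [0,0,0],
    [0,0,0],
    [0,0,0]
  ]
}}

```text
time: 7.75
tool_pos: [0.4752, -0.1656, -0.0506]
tcp_rot: [0.156, 1.563, 0.008]
wrist_force: [-2.3, 1.4, 5.9]
width: 1.0
```

Request:
{"api": "carry_out", "payload": {
  "offset": [
    [0.1,0,0],
    [0,0,0],
    [0,0,0],
    [0,0,0],
    [0,0,0]
  ],
  "delta_rot": [
    [0,0,0],
    [0,0,0],
    [0,0,0],
    [0,0,0],
    [0,0,0]
  ]
}}

```text
time: 8.17
tool_pos: [0.4753, -0.1656, -0.0508]
tcp_rot: [0.155, 1.563, 0.009]
wrist_force: [-4.7, -0.3, 13.0]
width: 0.997
```

Request:
{"api": "carry_out", "payload": {
  "offset": [
    [0.1,0,0],
    [0,0,0],
    [0,0,0],
    [0,0,0],
    [0,0,0]
  ],
  "delta_rot": [
    [0,0,0],
    [0,0,0],
    [0,0,0],
    [0,0,0],
    [0,0,0]
  ]
}}

```text
time: 8.58
tool_pos: [0.4753, -0.1656, -0.0509]
tcp_rot: [0.155, 1.563, 0.009]
wrist_force: [-7.9, 1.1, 21.3]
width: 1.001
```

The bench contact is at TCP z ≈ -50.4 mm with a stiffness of about 8 N/mm. I rise to about 1.2 mm clearance and push toward the fence.

Request:
{"api": "carry_out", "payload": {
  "offset": [
    [-0.39,0,0],
    [0,0,0],
    [0.1,0.99,0],
    [0.1,0.99,0],
    [0.05,0.5,0]
  ],
  "delta_rot": [
    [0,0,0],
    [0,0,0],
    [0,0,0],
    [0,0,0],
    [0,0,0]
  ]
}}

```text
time: 9.0
tool_pos: [0.4764, -0.139, -0.05]
tcp_rot: [0.156, 1.565, 0.009]
wrist_force: [-0.1, 0.3, 0.1]
width: 1.0
```

Request:
{"api": "carry_out", "payload": {
  "offset": [
    [0.06,0.6,0],
    [0.06,0.6,0],
    [0.06,0.6,0],
    [0.06,0.6,0],
    [0.06,0.6,0]
  ],
  "delta_rot": [
    [0,0,0],
    [0,0,0],
    [0,0,0],
    [0,0,0],
    [0,0,0]
  ]
}}

```text
time: 9.42
tool_pos: [0.4799, -0.1101, -0.0494]
tcp_rot: [0.156, 1.564, 0.009]
wrist_force: [-0.5, -1.6, -0.4]
width: 1.001
```

Request:
{"api": "carry_out", "payload": {
  "offset": [
    [0.06,0.6,0],
    [0.06,0.6,0],
    [0.06,0.6,0],
    [0.06,0.6,0],
    [0.06,0.6,0]
  ],
  "delta_rot": [
    [0,0,0],
    [0,0,0],
    [0,0,0],
    [0,0,0],
    [0,0,0]
  ]
}}

```text
time: 9.83
tool_pos: [0.483, -0.0802, -0.049]
tcp_rot: [0.156, 1.563, 0.008]
wrist_force: [-0.2, -1.4, 0.1]
width: 1.002
```

```bash
python3 -c "
from h import *
st()"
```

```text
t 9.83 riser X,Y,Z mm [-180.8  -26.5  -49. ] F [-1.42  0.06  0.11] tilt 6.0 yawerr -0.19 q [-0.3   0.22  2.18  0.15  0.77 -0.31]
```

Request:
{"api": "carry_out", "payload": {
  "offset": [
    [0.05,0.5,0],
    [0.05,0.5,0],
    [0.05,0.5,0],
    [0.03,0.3,0],
    [0,0,0]
  ],
  "delta_rot": [
    [0,0,0],
    [0,0,0],
    [0,0,0],
    [0,0,0],
    [0,0,0]
  ]
}}

```text
time: 10.25
tool_pos: [0.4846, -0.062, -0.0489]
tcp_rot: [0.156, 1.563, 0.009]
wrist_force: [0.1, 0.0, -0.5]
width: 0.999
```

Request:
{"api": "carry_out", "payload": {
  "offset": [
    [0.01,0.1,0],
    [0.01,0.1,0],
    [0.01,0.1,0],
    [0,0,0],
    [0,0,0]
  ],
  "delta_rot": [
    [0,0,0],
    [0,0,0],
    [0,0,0],
    [0,0,0],
    [0,0,0]
  ]
}}

```text
time: 10.67
tool_pos: [0.485, -0.0599, -0.0489]
tcp_rot: [0.156, 1.563, 0.008]
wrist_force: [0.0, -1.7, -0.5]
width: 1.0
```

Request:
{"api": "carry_out", "payload": {
  "offset": [
    [0.01,0.1,0],
    [0.01,0.1,0],
    [0,0,0],
    [0,0,0],
    [0,0,0]
  ],
  "delta_rot": [
    [0,0,0],
    [0,0,0],
    [0,0,0],
    [0,0,0],
    [0,0,0]
  ]
}}

```text
time: 11.08
tool_pos: [0.4852, -0.0577, -0.0489]
tcp_rot: [0.156, 1.563, 0.008]
wrist_force: [0.3, -1.8, 1.1]
width: 0.998
```

Request:
{"api": "carry_out", "payload": {
  "offset": [
    [0.01,0.1,0],
    [0.01,0.1,0],
    [0,0,0],
    [0,0,0],
    [0,0,0]
  ],
  "delta_rot": [
    [0,0,0],
    [0,0,0],
    [0,0,0],
    [0,0,0],
    [0,0,0]
  ]
}}

```text
time: 11.5
tool_pos: [0.4853, -0.0556, -0.0489]
tcp_rot: [0.156, 1.563, 0.009]
wrist_force: [0.4, -1.9, 0.2]
width: 0.997
```

```bash
python3 - <<'E'
from h import *
st(); p,d=snap('top','top1')
V,U=np.mgrid[0:480,0:640]; P=w('top',d,U.ravel(),V.ravel()).reshape(480,640,3)
a=cv2.imread('pics/top1.png')[120:340,195:430];cv2.imwrite('pics/c3.png',cv2.resize(a,None,fx=2.7,fy=2.7,interpolation=cv2.INTER_CUBIC))
E
```

```text
t 11.5 riser X,Y,Z mm [-156.1  -26.5  -48.9] F [-1.91 -0.54  0.21] tilt 6.0 yawerr -0.18 q [-0.25  0.21  2.18  0.15  0.77 -0.26]
```

View pics/c3.png

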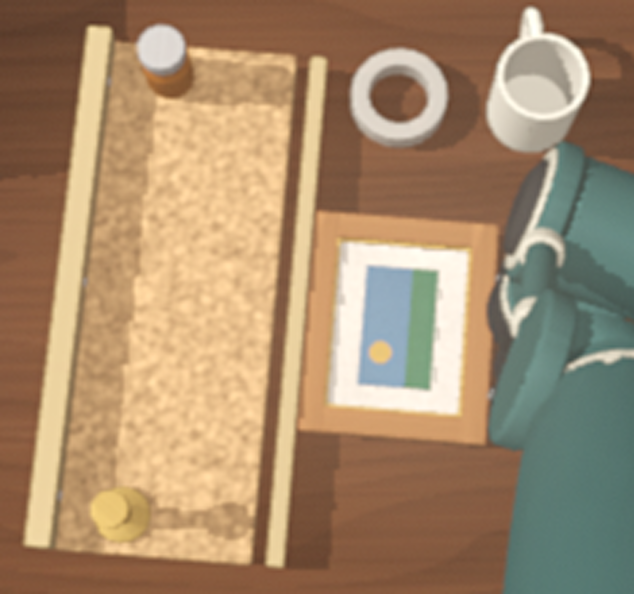

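The frame is now square to the fence: its front edge (318,212)–(300,430) runs along the fence line and almost touches it. Next I feel for contact.

Request:
{"api": "carry_out", "payload": {
  "offset": [
    [0.01,0.1,0],
    [0.01,0.1,0],
    [0,0,0],
    [0,0,0],
    [0,0,0]
  ],
  "delta_rot": [
    [0,0,0],
    [0,0,0],
    [0,0,0],
    [0,0,0],
    [0,0,0]
  ]
}}

```text
time: 11.97
tool_pos: [0.4855, -0.0538, -0.0489]
tcp_rot: [0.156, 1.563, 0.008]
wrist_force: [-0.6, -2.7, 0.7]
width: 1.002
```

Request:
{"api": "carry_out", "payload": {
  "offset": [
    [0.01,0.1,0],
    [0,0,0],
    [0,0,0],
    [0,0,0],
    [0,0,0]
  ],
  "delta_rot": [
    [0,0,0],
    [0,0,0],
    [0,0,0],
    [0,0,0],
    [0,0,0]
  ]
}}

```text
time: 12.38
tool_pos: [0.4859, -0.0537, -0.0488]
tcp_rot: [0.154, 1.563, 0.008]
wrist_force: [-0.6, -7.3, 0.9]
width: 1.0
```

Request:
{"api": "carry_out", "payload": {
  "offset": [
    [0.01,0.05,0],
    [-0.1,0.01,0],
    [-0.1,0.01,0],
    [-0.1,0.01,0],
    [-0.1,0.01,0]
  ],
  "delta_rot": [
    [0,0,0],
    [0,0,0],
    [0,0,0],
    [0,0,0],
    [0,0,0]
  ]
}}

```text
time: 12.8
tool_pos: [0.4859, -0.0539, -0.0452]
tcp_rot: [0.153, 1.563, 0.007]
wrist_force: [1.0, -10.0, -2.6]
width: 1.001
```

```bash
python3 - <<'E'
from h import *
st(); p,d=snap('top','top2')
V,U=np.mgrid[0:480,0:640]; P=w('top',d,U.ravel(),V.ravel()).reshape(480,640,3)
# frame heights along its x at mid row
for u in range(312,378,8): print(u,P[225:235,u].mean(0).round(4))
E
```

```text
t 12.8 riser X,Y,Z mm [-154.4  -27.   -45.2] F [-9.85 -1.91 -2.62] tilt 5.8 yawerr -0.1 q [-0.24  0.2   2.18  0.15  0.77 -0.25]
312 [0.5192 0.0882 0.0248]
320 [0.5201 0.0707 0.0198]
328 [0.5197 0.0531 0.021 ]
336 [0.5193 0.0356 0.0217]
344 [0.5189 0.018  0.0223]
352 [5.187e-01 5.000e-04 2.240e-02]
360 [ 0.5186 -0.0171  0.0214]
368 [ 0.4923 -0.0234  0.1405]
376 [ 0.4934 -0.0396  0.1356]
```

Request:
{"api": "carry_out", "payload": {
  "offset": [
    [-0.1,0.01,0],
    [-0.1,0.01,0],
    [-0.1,0.01,0],
    [-0.1,0.01,0],
    [-0.1,0.01,0]
  ],
  "delta_rot": [
    [0,0,0],
    [0,0,0],
    [0,0,0],
    [0,0,0],
    [0,0,0]
  ]
}}

```text
time: 13.27
tool_pos: [0.4858, -0.0543, -0.0402]
tcp_rot: [0.152, 1.563, 0.007]
wrist_force: [0.7, -11.5, -2.6]
width: 1.004
```

```bash
cat >> h.py <<'E'
def fr(name):
    st(); p,d=snap('top',name)
    V,U=np.mgrid[0:480,0:640]; P=w('top',d,U.ravel(),V.ravel()).reshape(480,640,3)
    for u in range(304,376,10):
        q=P[225:235,u].mean(0); r=q-O; print(u,'X %.0f Z %.1f'%(r@ex*1e3,q[2]*1e3),end=' | ')
    print()
E
python3 -c "
from h import *
fr('top3')"
```

```text
t 13.27 riser X,Y,Z mm [-154.7  -27.   -40.2] F [-11.39  -1.79  -2.61] tilt 5.8 yawerr -0.1 q [-0.24  0.2   2.18  0.14  0.78 -0.25]
304 X 7 Z 30.1 | 314 X -18 Z 139.0 | 324 X -36 Z 21.1 | 334 X -58 Z 23.8 | 344 X -80 Z 24.2 | 354 X -101 Z 26.0 | 364 X -123 Z 26.1 | 374 X -144 Z 34.4 |
```

Request:
{"api": "carry_out", "payload": {
  "offset": [
    [-0.15,0.015,0],
    [-0.15,0.015,0],
    [-0.15,0.015,0],
    [-0.15,0.015,0],
    [-0.15,0.015,0]
  ],
  "delta_rot": [
    [0,0,0],
    [0,0,0],
    [0,0,0],
    [0,0,0],
    [0,0,0]
  ]
}}

```text
time: 13.73
tool_pos: [0.4858, -0.0544, -0.0326]
tcp_rot: [0.152, 1.563, 0.007]
wrist_force: [0.0, -11.2, -2.5]
width: 1.005
```

Request:
{"api": "carry_out", "payload": {
  "offset": [
    [-0.15,0.015,0],
    [-0.15,0.015,0],
    [-0.15,0.015,0],
    [-0.15,0.015,0],
    [-0.15,0.015,0]
  ],
  "delta_rot": [
    [0,0,0],
    [0,0,0],
    [0,0,0],
    [0,0,0],
    [0,0,0]
  ]
}}

```text
time: 14.15
tool_pos: [0.4858, -0.0543, -0.025]
tcp_rot: [0.152, 1.563, 0.007]
wrist_force: [0.8, -10.0, -2.3]
width: 0.999
```

```bash
python3 -c "
from h import *
fr('top4')"
```

```text
t 14.15 riser X,Y,Z mm [-154.7  -26.9  -25. ] F [-9.89 -1.68 -2.33] tilt 5.8 yawerr -0.11 q [-0.24  0.17  2.18  0.14  0.81 -0.25]
304 X 7 Z 28.5 | 314 X -14 Z 26.3 | 324 X -37 Z 136.8 | 334 X -58 Z 28.8 | 344 X -79 Z 32.9 | 354 X -101 Z 35.9 | 364 X -122 Z 37.7 | 374 X -143 Z 48.3 |
```

Request:
{"api": "carry_out", "payload": {
  "offset": [
    [-0.315,0.06,0],
    [-0.315,0.06,0],
    [-0.315,0.06,0],
    [-0.315,0.065,0],
    [-0.315,0.07,0]
  ],
  "delta_rot": [
    [0,0,0],
    [0,0,0],
    [0,0,0],
    [0,0,0],
    [0,0,0]
  ]
}}

```text
time: 14.62
tool_pos: [0.4859, -0.0527, -0.0088]
tcp_rot: [0.153, 1.563, 0.007]
wrist_force: [-0.0, -9.6, -0.9]
width: 0.997
```

Request:
{"api": "carry_out", "payload": {
  "offset": [
    [-0.39,0.1,0],
    [-0.39,0.115,0],
    [-0.39,0.13,0],
    [-0.39,0.14,0],
    [-0.39,0.15,0]
  ],
  "delta_rot": [
    [0,0,0],
    [0,0,0],
    [0,0,0],
    [0,0,0],
    [0,0,0]
  ]
}}

```text
time: 15.03
tool_pos: [0.4863, -0.0482, 0.0114]
tcp_rot: [0.153, 1.563, 0.007]
wrist_force: [-0.0, -8.8, 0.0]
width: 0.998
```

```bash
python3 -c "
from h import *
fr('top5')"
```

```text
t 15.03 riser X,Y,Z mm [-148.6  -26.9   11.4] F [-8.74 -0.76  0.01] tilt 5.8 yawerr -0.13 q [-0.23  0.11  2.16  0.13  0.89 -0.22]
304 X 7 Z 29.8 | 314 X -14 Z 30.3 | 324 X -36 Z 34.6 | 334 X -58 Z 43.6 | 344 X -79 Z 53.3 | 354 X -100 Z 59.9 | 364 X -120 Z 73.8 | 374 X -133 Z 167.3 |
```

Request:
{"api": "carry_out", "payload": {
  "offset": [
    [-0.44,0.23,0],
    [-0.43,0.245,0],
    [-0.415,0.265,0],
    [-0.4,0.28,0],
    [-0.39,0.29,0]
  ],
  "delta_rot": [
    [0,0,0],
    [0,0,0],
    [0,0,0],
    [0,0,0],
    [0,0,0]
  ]
}}

```text
time: 15.5
tool_pos: [0.4871, -0.0352, 0.0336]
tcp_rot: [0.156, 1.563, 0.009]
wrist_force: [0.3, 0.4, 0.3]
width: 1.0
```

```bash
python3 -c "
from h import *
fr('top6')"
```

```text
t 15.5 riser X,Y,Z mm [-135.6  -26.5   33.6] F [ 0.38 -0.29  0.29] tilt 6.0 yawerr -0.17 q [-0.21  0.08  2.15  0.13  0.94 -0.19]
304 X 7 Z 29.1 | 314 X -14 Z 27.0 | 324 X -36 Z 18.0 | 334 X -58 Z 20.5 | 344 X -80 Z 20.0 | 354 X -102 Z 20.8 | 364 X -124 Z 17.8 | 374 X -126 Z 241.6 |
```

The frame slipped off the tips at about 30° and fell back flat. I'll back off, look, and retry with more overlap and a tool tilt that supports it.

Request:
{"api": "carry_out", "payload": {
  "offset": [
    [-0.12,-1.2,0],
    [-0.12,-1.2,0],
    [-0.12,-1.2,0],
    [-0.12,-1.2,0],
    [-0.12,-1.2,0]
  ],
  "delta_rot": [
    [0,0,0],
    [0,0,-1.2],
    [0,0,-1.6],
    [0,0,-1.6],
    [0,0,-1.6]
  ]
}}

```text
time: 15.97
tool_pos: [0.4811, -0.097, 0.0345]
tcp_rot: [0.073, 1.571, -0.075]
wrist_force: [-0.1, 1.0, 0.3]
width: 1.0
```

```bash
python3 -c "
from h import *
fr('top7'); snap('wrist','w3'); snap('scene','sc3')
plan(O+ex*-.196+ey*-.0265+ez*-.0462,Rt(0),5)
a=np.hstack([cv2.imread('pics/w3.png')[:,::1],np.zeros((480,1,3),np.uint8)])
b=cv2.resize(cv2.imread('pics/sc3.png')[150:330,180:420],(533,400))
c=np.zeros((400,267*2,3),np.uint8)
a=cv2.resize(cv2.imread('pics/w3.png'),(267,200)); t=cv2.resize(cv2.imread('pics/top7.png')[180:330,280:480],(267,200))
cv2.imwrite('pics/m1.png',np.hstack([b,np.vstack([a,t])]))"
```

```text
t 15.97 riser X,Y,Z mm [-197.7  -26.1   34.5] F [0.99 0.14 0.26] tilt -0.1 yawerr -0.19 q [-0.25  0.08  2.14 -0.    0.93 -0.15]
304 X 7 Z 29.3 | 314 X -14 Z 24.0 | 324 X -36 Z 18.6 | 334 X -58 Z 20.6 | 344 X -80 Z 20.6 | 354 X -102 Z 20.2 | 364 X -124 Z 18.1 | 374 X -145 Z 24.4 | 
0 [1.62, 0.02, 0.01] [-0.04, -0.01, -0.01]
1 [1.62, 0.02, 0.0] [-0.04, -0.01, -0.01]
2 [1.62, 0.02, 0.0] [-0.04, -0.01, -0.01]
3 [1.62, 0.02, 0.0] [-0.04, -0.01, -0.01]
4 [1.62, 0.02, 0.0] [-0.04, -0.01, -0.01]
```

View pics/m1.png

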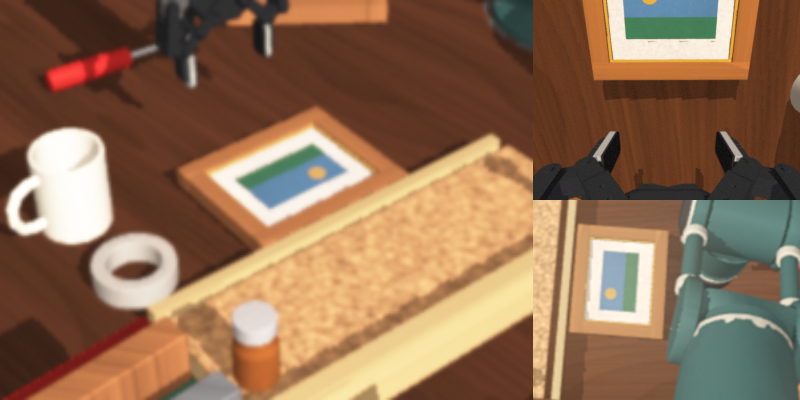

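The montage shows the frame flat and square just in front of the fence, with the fingers centred behind it and nothing else moved. I retry with a vertical tool, which gives about 5 mm of overlap.

Request:
{"api": "carry_out", "payload": {
  "offset": [
    [1.8,0.02,0],
    [1.8,0.02,0],
    [1.8,0.02,0],
    [1.6,0.02,0],
    [1.1,0,0]
  ],
  "delta_rot": [
    [0,0,0],
    [0,0,0],
    [0,0,0],
    [0,0,0],
    [0,0,0]
  ]
}}

```text
time: 16.53
tool_pos: [0.4803, -0.0945, -0.048]
tcp_rot: [0.075, 1.572, -0.073]
wrist_force: [0.2, 0.9, -0.3]
width: 1.0
```

Request:
{"api": "carry_out", "payload": {
  "offset": [
    [0.3,0,0],
    [0,0,0],
    [0,0.5,0],
    [0,0.5,0],
    [0,0.5,0]
  ],
  "delta_rot": [
    [0,0,0],
    [0,0,0],
    [0,0,0],
    [0,0,0],
    [0,0,0]
  ]
}}

```text
time: 16.95
tool_pos: [0.4841, -0.0798, -0.0484]
tcp_rot: [0.074, 1.568, -0.074]
wrist_force: [-0.0, -0.4, -0.4]
width: 1.003
```

```bash
python3 -c "
from h import *
st()"
```

```text
t 16.95 riser X,Y,Z mm [-180.3  -27.5  -48.4] F [-0.39  0.   -0.36] tilt -0.0 yawerr -0.2 q [-0.21  0.21  2.19  0.    0.75 -0.12]
```

Request:
{"api": "carry_out", "payload": {
  "offset": [
    [0.2,0,0],
    [0,0.5,0],
    [0,0.5,0],
    [0,0.4,0],
    [0,0.2,0]
  ],
  "delta_rot": [
    [0,0,0],
    [0,0,0],
    [0,0,0],
    [0,0,0],
    [0,0,0]
  ]
}}

```text
time: 17.37
tool_pos: [0.4845, -0.0638, -0.0512]
tcp_rot: [0.073, 1.57, -0.073]
wrist_force: [-0.8, -2.1, 0.0]
width: 1.002
```

Request:
{"api": "carry_out", "payload": {
  "offset": [
    [0,0.1,0],
    [0,0.1,0],
    [0,0,0],
    [0,0,0],
    [0,0,0]
  ],
  "delta_rot": [
    [0,0,0],
    [0,0,0],
    [0,0,0],
    [0,0,0],
    [0,0,0]
  ]
}}

```text
time: 17.78
tool_pos: [0.4847, -0.0621, -0.0513]
tcp_rot: [0.074, 1.57, -0.074]
wrist_force: [0.4, -0.2, 0.6]
width: 0.998
```

Request:
{"api": "carry_out", "payload": {
  "offset": [
    [0,0.1,0],
    [0,0.1,0],
    [0,0,0],
    [0,0,0],
    [0,0,0]
  ],
  "delta_rot": [
    [0,0,0],
    [0,0,0],
    [0,0,0],
    [0,0,0],
    [0,0,0]
  ]
}}

```text
time: 18.2
tool_pos: [0.4849, -0.0602, -0.0513]
tcp_rot: [0.074, 1.57, -0.074]
wrist_force: [0.4, -1.9, 0.4]
width: 0.999
```

Request:
{"api": "carry_out", "payload": {
  "offset": [
    [0,0.1,0],
    [0,0.05,0],
    [0,0,0],
    [0,0,0],
    [0,0,0]
  ],
  "delta_rot": [
    [0,0,0],
    [0,0,0],
    [0,0,0],
    [0,0,0],
    [0,0,0]
  ]
}}

```text
time: 18.62
tool_pos: [0.4854, -0.0596, -0.0512]
tcp_rot: [0.071, 1.569, -0.074]
wrist_force: [0.2, -6.3, -0.6]
width: 1.002
```

Request:
{"api": "carry_out", "payload": {
  "offset": [
    [0,0.1,0],
    [0,0,0],
    [0,0,0],
    [0,0,0],
    [0,0,0]
  ],
  "delta_rot": [
    [0,0,0],
    [0,0,0],
    [0,0,0],
    [0,0,0],
    [0,0,0]
  ]
}}

```text
time: 19.03
tool_pos: [0.4854, -0.0597, -0.0512]
tcp_rot: [0.07, 1.569, -0.074]
wrist_force: [-0.2, -11.3, -1.1]
width: 0.999
```

Request:
{"api": "carry_out", "payload": {
  "offset": [
    [-0.15,0,0],
    [-0.2,0,0],
    [-0.25,0,0],
    [-0.3,0,0],
    [-0.3,0,0]
  ],
  "delta_rot": [
    [0,0,0],
    [0,0,0],
    [0,0,0],
    [0,0,0],
    [0,0,0]
  ]
}}

```text
time: 19.45
tool_pos: [0.4852, -0.0602, -0.0393]
tcp_rot: [0.069, 1.569, -0.075]
wrist_force: [-0.1, -13.9, -2.9]
width: 1.0
```

Request:
{"api": "carry_out", "payload": {
  "offset": [
    [-0.3,0,0],
    [-0.3,0,0],
    [-0.3,0,0],
    [-0.3,0,0],
    [-0.3,0,0]
  ],
  "delta_rot": [
    [0,0,0],
    [0,0,0],
    [0,0,0],
    [0,0,0],
    [0,0,0]
  ]
}}

```text
time: 19.87
tool_pos: [0.4853, -0.0599, -0.0242]
tcp_rot: [0.07, 1.569, -0.075]
wrist_force: [-0.0, -10.7, -0.6]
width: 0.998
```

```bash
python3 -c "
from h import *
fr('top8')"
```

```text
t 19.87 riser X,Y,Z mm [-160.4  -26.9  -24.2] F [-10.68  -0.95  -0.59] tilt -0.2 yawerr -0.1 q [-0.17  0.16  2.18 -0.    0.8  -0.08]
304 X 7 Z 29.5 | 314 X -14 Z 26.6 | 324 X -37 Z 138.1 | 334 X -58 Z 29.8 | 344 X -79 Z 34.0 | 354 X -101 Z 38.1 | 364 X -114 Z 158.4 | 374 X -109 Z 439.0 |
```

The frame is lifting again, now at about 11°. From here I follow the arc while tilting the tool forward under the edge.

```bash
cat >> h.py <<'E'
def C(th):
    t=np.radians(th); z=139*np.sin(t)+6*np.cos(t) if th<28.61 else 150*np.sin(t)
    return -(150*np.cos(t)+18*np.sin(t))*ex+z*ez
def arc(ths,tilts,c=(-57,11.5,0),dX=0.,dZ=0.):  # nominal rows; dX,dZ extra mm spread evenly
    n=len(ths)-1
    T=[C(a)+(dX*ex+dZ*ez)*i/n-Rt(b)@np.array(c) for i,(a,b) in enumerate(zip(ths,tilts))]
    print([(Rt(tilts[i]).T@(T[i+1]-T[i])/10).round(2)[:2].tolist()+[0] for i in range(n)],[[0,0,round(float(tilts[i+1]-tilts[i]),2)] for i in range(n)])
E
python3 -c "
from h import *
arc(np.linspace(11,18,6),np.linspace(0,10,6))
arc(np.linspace(18,26,6),np.linspace(10,20,6),dX=-.5)"
```

```text
[[-0.29, 0.23, 0], [-0.29, 0.25, 0], [-0.28, 0.27, 0], [-0.28, 0.29, 0], [-0.27, 0.31, 0]] [[0, 0, 2.0], [0, 0, 2.0], [0, 0, 2.0], [0, 0, 2.0], [0, 0, 2.0]]
[[-0.31, 0.34, 0], [-0.29, 0.36, 0], [-0.28, 0.38, 0], [-0.27, 0.4, 0], [-0.25, 0.42, 0]] [[0, 0, 2.0], [0, 0, 2.0], [0, 0, 2.0], [0, 0, 2.0], [0, 0, 2.0]]
```

Request:
{"api": "carry_out", "payload": {
  "offset": [
    [-0.29,0.23,0],
    [-0.29,0.25,0],
    [-0.28,0.27,0],
    [-0.28,0.29,0],
    [-0.27,0.31,0]
  ],
  "delta_rot": [
    [0,0,2],
    [0,0,2],
    [0,0,2],
    [0,0,2],
    [0,0,2]
  ]
}}

```text
time: 20.33
tool_pos: [0.4866, -0.0477, -0.0091]
tcp_rot: [0.207, 1.556, 0.063]
wrist_force: [-2.7, -12.0, 0.7]
width: 1.002
```

```bash
python3 -c "
from h import *
fr('top9')"
```

```text
t 20.33 riser X,Y,Z mm [-148.1  -27.1   -9.1] F [-12.15   1.65   0.66] tilt 9.9 yawerr -0.08 q [-0.28  0.15  2.17  0.22  0.87 -0.34]
304 X 7 Z 29.2 | 314 X -14 Z 29.5 | 324 X -37 Z 141.7 | 334 X -58 Z 36.2 | 344 X -79 Z 43.6 | 354 X -100 Z 50.1 | 364 X -121 Z 54.6 | 374 X -141 Z 66.7 |
```

```bash
python3 -c "
from h import *
arc(np.linspace(18,26,6),np.linspace(10,20,6),dX=-1.2)
arc(np.linspace(26,34,6),np.linspace(20,28,6),dX=-0.3)"
```

```text
[[-0.31, 0.32, 0], [-0.3, 0.35, 0], [-0.29, 0.37, 0], [-0.27, 0.39, 0], [-0.26, 0.41, 0]] [[0, 0, 2.0], [0, 0, 2.0], [0, 0, 2.0], [0, 0, 2.0], [0, 0, 2.0]]
[[-0.24, 0.41, 0], [-0.24, 0.43, 0], [-0.24, 0.45, 0], [-0.22, 0.46, 0], [-0.2, 0.48, 0]] [[0, 0, 1.6], [0, 0, 1.6], [0, 0, 1.6], [0, 0, 1.6], [0, 0, 1.6]]
```

Request:
{"api": "carry_out", "payload": {
  "offset": [
    [-0.31,0.32,0],
    [-0.3,0.35,0],
    [-0.29,0.37,0],
    [-0.27,0.39,0],
    [-0.26,0.41,0]
  ],
  "delta_rot": [
    [0,0,2],
    [0,0,2],
    [0,0,2],
    [0,0,2],
    [0,0,2]
  ]
}}

```text
time: 20.8
tool_pos: [0.4881, -0.0314, 0.0093]
tcp_rot: [0.346, 1.535, 0.201]
wrist_force: [0.4, -2.8, -1.1]
width: 0.998
```

```bash
python3 -c "
from h import *
fr('top10')"
```

```text
t 20.8 riser X,Y,Z mm [-131.7  -27.1    9.3] F [-2.73 -0.61 -1.06] tilt 20.0 yawerr -0.16 q [-0.38  0.17  2.15  0.41  0.97 -0.54]
304 X 7 Z 28.7 | 314 X -14 Z 24.8 | 324 X -36 Z 29.1 | 334 X -58 Z 40.7 | 344 X -79 Z 50.7 | 354 X -100 Z 59.4 | 364 X -120 Z 76.1 | 374 X -141 Z 71.9 |
```

The fingertip corner is now under the frame's back, a few mm in from the edge, and carries it in balance. I'll use that: work slightly further under and follow the arc.

```bash
cat >> h.py <<'E'
def C2(th,r):
    t=np.radians(th); z=(r-11)*np.sin(t)+6*np.cos(t) if th<28.61 else r*np.sin(t)
    return -(r*np.cos(t)+18*np.sin(t))*ex+z*ez
def arc2(ths,rs,tilts,c=(-52,11.5,0)):
    n=len(ths)-1
    T=[C2(a,r)-Rt(b)@np.array(c) for a,r,b in zip(ths,rs,tilts)]
    print([(Rt(tilts[i]).T@(T[i+1]-T[i])/10).round(2)[:2].tolist()+[0] for i in range(n)],[[0,0,round(float(tilts[i+1]-tilts[i]),2)] for i in range(n)])
def tip():
    s=read_state(); R=Ro.from_rotvec(s['tcp_rot']).as_matrix(); p=s['tool_pos']-O+R@np.array([-.052,.0115,0]); print('tip X %.1f Z %.1f'%(p@ex*1e3,p[2]*1e3))
E
python3 -c "
from h import *
tip()
arc2(np.linspace(25,33,6),np.linspace(146,138,6),np.linspace(20,24,6))
arc2(np.linspace(33,43,6),np.linspace(138,136,6),np.linspace(24,26,6))"
```

```text
tip X -139.0 Z 62.2
[[-0.14, 0.42, 0], [-0.12, 0.42, 0], [-0.12, 0.44, 0], [-0.11, 0.44, 0], [-0.09, 0.44, 0]] [[0, 0, 0.8], [0, 0, 0.8], [0, 0, 0.8], [0, 0, 0.8], [0, 0, 0.8]]
[[-0.23, 0.42, 0], [-0.22, 0.43, 0], [-0.2, 0.43, 0], [-0.18, 0.44, 0], [-0.16, 0.45, 0]] [[0, 0, 0.4], [0, 0, 0.4], [0, 0, 0.4], [0, 0, 0.4], [0, 0, 0.4]]
```

Request:
{"api": "carry_out", "payload": {
  "offset": [
    [-0.14,0.42,0],
    [-0.12,0.42,0],
    [-0.12,0.44,0],
    [-0.11,0.44,0],
    [-0.09,0.44,0]
  ],
  "delta_rot": [
    [0,0,0.8],
    [0,0,0.8],
    [0,0,0.8],
    [0,0,0.8],
    [0,0,0.8]
  ]
}}

```text
time: 21.27
tool_pos: [0.4903, -0.0143, 0.0229]
tcp_rot: [0.397, 1.523, 0.253]
wrist_force: [-1.4, -5.3, 1.2]
width: 1.002
```

```bash
python3 -c "
from h import *
fr('top11');tip()"
```

```text
t 21.27 riser X,Y,Z mm [-114.5  -27.7   22.9] F [-5.37  0.88  1.19] tilt 23.9 yawerr -0.13 q [-0.39  0.17  2.14  0.47  1.02 -0.59]
304 X 2 Z 140.7 | 314 X -14 Z 25.7 | 324 X -36 Z 32.4 | 334 X -58 Z 49.1 | 344 X -78 Z 65.9 | 354 X -99 Z 78.3 | 364 X -118 Z 99.9 | 374 X -147 Z 1.6 | 
tip X -124.6 Z 75.3
```

Request:
{"api": "carry_out", "payload": {
  "offset": [
    [-0.23,0.42,0],
    [-0.22,0.43,0],
    [-0.2,0.43,0],
    [-0.18,0.44,0],
    [-0.16,0.45,0]
  ],
  "delta_rot": [
    [0,0,0.4],
    [0,0,0.4],
    [0,0,0.4],
    [0,0,0.4],
    [0,0,0.4]
  ]
}}

```text
time: 21.73
tool_pos: [0.4908, 0.0029, 0.0409]
tcp_rot: [0.427, 1.519, 0.283]
wrist_force: [-0.5, -3.1, 0.2]
width: 1.0
```

```bash
python3 -c "
from h import *
fr('top12');tip()
arc2(np.linspace(44,55,6),np.linspace(136,134,6),np.linspace(26,24,6))
arc2(np.linspace(55,67,6),np.linspace(134,132,6),np.linspace(24,20,6))"
```

```text
t 21.73 riser X,Y,Z mm [-97.3 -26.7  40.9] F [-3.09  0.17  0.23] tilt 26.0 yawerr -0.16 q [-0.39  0.15  2.14  0.5   1.06 -0.59]
304 X 7 Z 27.9 | 314 X -14 Z 26.4 | 324 X -36 Z 41.9 | 334 X -57 Z 64.4 | 344 X -78 Z 83.1 | 354 X -97 Z 111.2 | 364 X -118 Z 108.6 | 374 X -147 Z 0.9 | 
tip X -109.4 Z 93.1
[[-0.16, 0.43, 0], [-0.14, 0.43, 0], [-0.13, 0.43, 0], [-0.11, 0.44, 0], [-0.09, 0.44, 0]] [[0, 0, -0.4], [0, 0, -0.4], [0, 0, -0.4], [0, 0, -0.4], [0, 0, -0.4]]
[[-0.09, 0.45, 0], [-0.07, 0.45, 0], [-0.05, 0.45, 0], [-0.04, 0.45, 0], [-0.02, 0.45, 0]] [[0, 0, -0.8], [0, 0, -0.8], [0, 0, -0.8], [0, 0, -0.8], [0, 0, -0.8]]
```

Request:
{"api": "carry_out", "payload": {
  "offset": [
    [-0.16,0.43,0],
    [-0.14,0.43,0],
    [-0.13,0.43,0],
    [-0.11,0.44,0],
    [-0.09,0.44,0]
  ],
  "delta_rot": [
    [0,0,-0.4],
    [0,0,-0.4],
    [0,0,-0.4],
    [0,0,-0.4],
    [0,0,-0.4]
  ]
}}

```text
time: 22.2
tool_pos: [0.4921, 0.0201, 0.0558]
tcp_rot: [0.399, 1.526, 0.255]
wrist_force: [0.3, -2.2, 0.5]
width: 1.001
```

```bash
python3 -c "
from h import *
fr('top13');tip()"
```

```text
t 22.2 riser X,Y,Z mm [-80.1 -26.5  55.8] F [-2.12 -0.53  0.53] tilt 24.0 yawerr -0.16 q [-0.33  0.1   2.14  0.47  1.06 -0.5 ]
304 X 7 Z 29.6 | 314 X -14 Z 27.4 | 324 X -36 Z 54.4 | 334 X -57 Z 86.2 | 344 X -77 Z 123.8 | 354 X -97 Z 126.7 | 364 X -125 Z 0.6 | 374 X -127 Z 239.2 | 
tip X -90.0 Z 108.7
```

Request:
{"api": "carry_out", "payload": {
  "offset": [
    [-0.09,0.45,0],
    [-0.07,0.45,0],
    [-0.05,0.45,0],
    [-0.04,0.45,0],
    [-0.02,0.45,0]
  ],
  "delta_rot": [
    [0,0,-0.8],
    [0,0,-0.8],
    [0,0,-0.8],
    [0,0,-0.8],
    [0,0,-0.8]
  ]
}}

```text
time: 22.67
tool_pos: [0.494, 0.0397, 0.0667]
tcp_rot: [0.346, 1.537, 0.2]
wrist_force: [0.1, -0.2, 0.1]
width: 1.0
```

```bash
python3 -c "
from h import *
fr('top14');tip()
arc2(np.linspace(67,78,6),np.linspace(132,128,6),np.linspace(20,14,6))
arc2(np.linspace(78,89,6),np.linspace(128,122,6),np.linspace(14,8,6))"
```

```text
t 22.67 riser X,Y,Z mm [-60.4 -26.6  66.7] F [-0.2  -0.15  0.1 ] tilt 20.0 yawerr -0.18 q [-0.24  0.06  2.13  0.4   1.03 -0.37]
304 X 7 Z 28.9 | 314 X -14 Z 26.2 | 324 X -37 Z 79.0 | 334 X -57 Z 139.5 | 344 X -79 Z 41.9 | 354 X -92 Z 233.0 | 364 X -107 Z 269.7 | 374 X -122 Z 293.7 | 
tip X -66.4 Z 120.1
[[0.03, 0.37, 0], [0.04, 0.37, 0], [0.05, 0.37, 0], [0.06, 0.37, 0], [0.07, 0.37, 0]] [[0, 0, -1.2], [0, 0, -1.2], [0, 0, -1.2], [0, 0, -1.2], [0, 0, -1.2]]
[[0.12, 0.36, 0], [0.13, 0.36, 0], [0.14, 0.35, 0], [0.14, 0.35, 0], [0.15, 0.34, 0]] [[0, 0, -1.2], [0, 0, -1.2], [0, 0, -1.2], [0, 0, -1.2], [0, 0, -1.2]]
```

Request:
{"api": "carry_out", "payload": {
  "offset": [
    [0.03,0.37,0],
    [0.04,0.37,0],
    [0.05,0.37,0],
    [0.06,0.37,0],
    [0.07,0.37,0]
  ],
  "delta_rot": [
    [0,0,-1.2],
    [0,0,-1.2],
    [0,0,-1.2],
    [0,0,-1.2],
    [0,0,-1.2]
  ]
}}

```text
time: 23.13
tool_pos: [0.4956, 0.0579, 0.0697]
tcp_rot: [0.264, 1.551, 0.118]
wrist_force: [0.6, -0.9, -0.4]
width: 0.999
```

Request:
{"api": "carry_out", "payload": {
  "offset": [
    [0.12,0.36,0],
    [0.13,0.36,0],
    [0.14,0.35,0],
    [0.14,0.35,0],
    [0.15,0.34,0]
  ],
  "delta_rot": [
    [0,0,-1.2],
    [0,0,-1.2],
    [0,0,-1.2],
    [0,0,-1.2],
    [0,0,-1.2]
  ]
}}

```text
time: 23.55
tool_pos: [0.4972, 0.0765, 0.0665]
tcp_rot: [0.183, 1.561, 0.036]
wrist_force: [-0.3, 0.3, 0.2]
width: 0.998
```

```bash
python3 -c "
from h import *
fr('top15');tip();snap('scene','sc4')
b=cv2.resize(cv2.imread('pics/sc4.png')[100:340,130:450],(800,600))
cv2.imwrite('pics/c5.png',b)"
```

```text
t 23.55 riser X,Y,Z mm [-23.4 -26.4  66.5] F [0.24 0.35 0.17] tilt 8.0 yawerr -0.19 q [-0.    0.04  2.11  0.17  0.98 -0.  ]
304 X 7 Z 29.1 | 314 X -29 Z 518.6 | 324 X -41 Z 525.5 | 334 X -55 Z 302.4 | 344 X -73 Z 267.0 | 354 X -103 Z 0.3 | 364 X -125 Z 1.0 | 374 X -147 Z 1.2 | 
tip X -18.3 Z 119.6
```

View pics/c5.png

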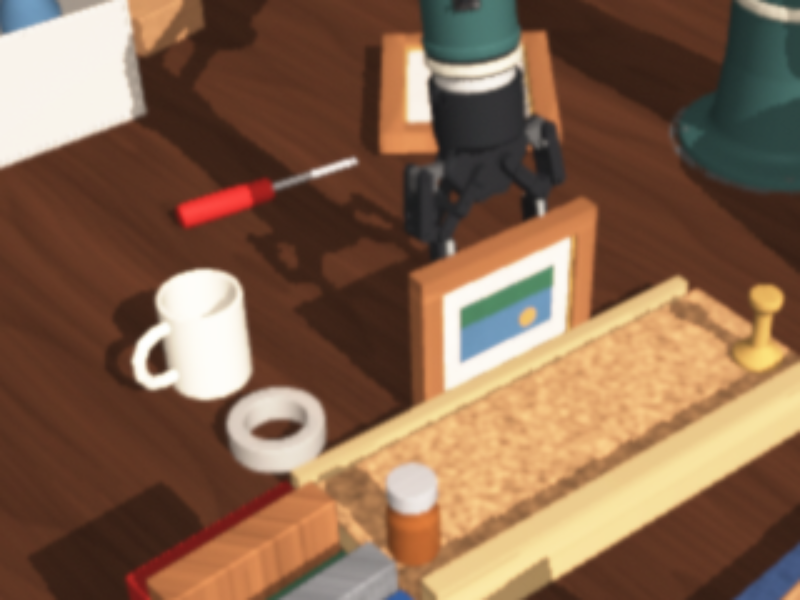

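The picture stands upright against the fence, with its lower left corner at about (420,390) in the crop. Jar, candlestick, tape and mug are untouched. Next I push it past the tipping point.

Request:
{"api": "carry_out", "payload": {
  "offset": [
    [0.06,0.5,0],
    [0.07,0.5,0],
    [0.07,0.5,0],
    [0.07,0.5,0],
    [0.07,0.5,0]
  ],
  "delta_rot": [
    [0,0,0],
    [0,0,0],
    [0,0,0],
    [0,0,0],
    [0,0,0]
  ]
}}

```text
time: 24.07
tool_pos: [0.5, 0.1013, 0.0667]
tcp_rot: [0.184, 1.561, 0.036]
wrist_force: [0.1, -0.1, -0.3]
width: 1.002
```

Request:
{"api": "carry_out", "payload": {
  "offset": [
    [0.07,0.5,0],
    [0.07,0.5,0],
    [0.07,0.5,0],
    [0.07,0.5,0],
    [0.07,0.5,0]
  ],
  "delta_rot": [
    [0,0,0],
    [0,0,0],
    [0,0,0],
    [0,0,0],
    [0,0,0]
  ]
}}

```text
time: 24.48
tool_pos: [0.5025, 0.1266, 0.0668]
tcp_rot: [0.183, 1.56, 0.036]
wrist_force: [0.1, -0.0, 0.0]
width: 1.002
```

```bash
cat >> h.py <<'E'
def dk(name):
    st();tip(); p,d=snap('top',name)
    V,U=np.mgrid[0:480,0:640]; P=w('top',d,U.ravel(),V.ravel()).reshape(480,640,3)
    for u in range(216,330,8):
        q=np.median(P[215:240,u],0); r=q-O; print('X %.0f Z %.1f'%(r@ex*1e3,q[2]*1e3),end=' | ')
    print()
E
python3 -c "
from h import *
dk('top16')"
```

```text
t 24.48 riser X,Y,Z mm [ 26.9 -27.1  66.8] F [-0.02 -0.12  0.04] tilt 8.0 yawerr -0.18 q [0.1  0.06 2.1  0.17 0.97 0.1 ]
tip X 31.1 Z 119.9
X 193 Z 57.5 | X 177 Z 54.9 | X 165 Z 28.6 | X 147 Z 29.1 | X 130 Z 29.2 | X 112 Z 29.3 | X 93 Z 46.2 | X 75 Z 47.7 | X 14 Z 515.4 | X 3 Z 524.3 | X 8 Z 301.7 | X -6 Z 305.6 | X -19 Z 305.4 | X -29 Z 58.5 | X -44 Z 53.2 |
```

The frame has fallen onto the deck: its back reads Z ≈ 46–48 mm, out to X ≈ 100. I back off and come down in front of it.

Request:
{"api": "carry_out", "payload": {
  "offset": [
    [-0.3,-2.2,0],
    [-0.3,-2.2,0],
    [-0.3,-2.2,0],
    [-0.3,-2.2,0],
    [-0.3,-2.2,0]
  ],
  "delta_rot": [
    [0,0,0],
    [0,0,0],
    [0,0,0],
    [0,0,0],
    [0,0,0]
  ]
}}

```text
time: 24.95
tool_pos: [0.4918, 0.0147, 0.0664]
tcp_rot: [0.183, 1.56, 0.036]
wrist_force: [-0.2, -0.5, 0.4]
width: 1.001
```

```bash
python3 -c "
from h import *
dk('top17'); snap('scene','sc5')
plan(O+ex*-.1015+ey*-.0265+ez*-.018,Rt(0),10)
d=np.load('pics/top17.npy');V,U=np.mgrid[0:480,0:640]; P=w('top',d,U.ravel(),V.ravel()).reshape(480,640,3)
Z=P[...,2];m=(Z>.041)&(Z<.056)&(U>235)&(U<345)&(V>170)&(V<300)
q=P[m]-O; r=cv2.minAreaRect((np.stack([q@ex,q@ey],1)*1000).astype(np.float32)); print(r, cv2.boxPoints(r).round(0).tolist())
b=cv2.resize(cv2.imread('pics/top17.png')[120:340,195:430],(640,600)); cv2.imwrite('pics/c6.png',b)"
```

```text
t 24.95 riser X,Y,Z mm [-85.4 -26.7  66.4] F [-0.54  0.14  0.4 ] tilt 8.0 yawerr -0.15 q [-0.13  0.03  2.12  0.17  1.   -0.13]
tip X -81.3 Z 119.5
X 193 Z 57.3 | X 177 Z 55.7 | X 165 Z 28.4 | X 147 Z 28.2 | X 130 Z 28.8 | X 112 Z 28.3 | X 93 Z 46.9 | X 75 Z 48.0 | X 58 Z 47.6 | X 41 Z 47.7 | X 24 Z 47.3 | X 7 Z 47.8 | X -10 Z 47.9 | X -27 Z 48.0 | X -44 Z 47.6 | 
0 [0.81, -0.26, -0.0] [-0.03, 0.0, -0.79]
1 [0.82, -0.25, -0.0] [-0.03, 0.0, -0.79]
2 [0.82, -0.24, -0.0] [-0.03, 0.0, -0.79]
3 [0.83, -0.23, -0.0] [-0.03, 0.0, -0.79]
4 [0.83, -0.22, -0.0] [-0.03, 0.0, -0.79]
5 [0.83, -0.2, -0.0] [-0.03, 0.0, -0.79]
6 [0.83, -0.19, -0.0] [-0.03, 0.0, -0.79]
7 [0.84, -0.18, -0.0] [-0.03, 0.0, -0.79]
8 [0.84, -0.17, -0.0] [-0.03, 0.0, -0.79]
9 [0.84, -0.16, -0.0] [-0.03, 0.0, -0.79]
((21.462310791015625, -30.722869873046875), (181.35696411132812, 150.45498657226562), 89.9879379272461) [[-54.0, -121.0], [97.0, -121.0], [97.0, 60.0], [-54.0, 60.0]]
```

View pics/c6.png

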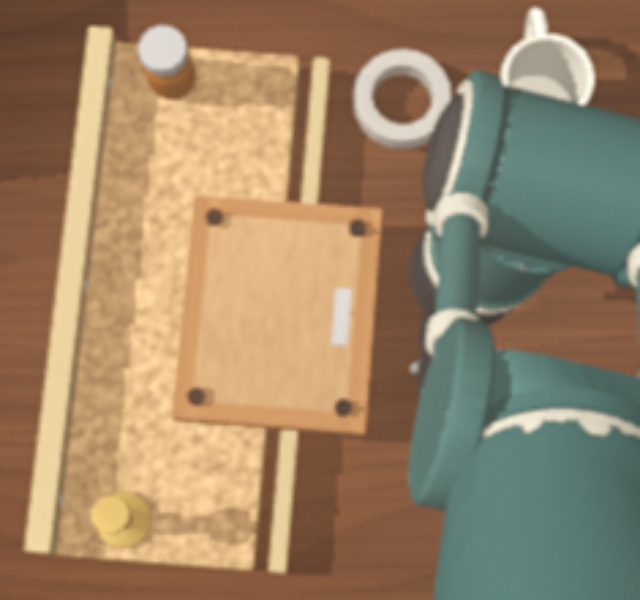

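The frame lies face down and square on the cork with its bumpers up, at X -54…97 (the stop is at X ≈ 176). I come down in front of it and slide it home.

Request:
{"api": "carry_out", "payload": {
  "offset": [
    [0.81,-0.26,0.1],
    [0.82,-0.25,0.1],
    [0.82,-0.24,0.1],
    [0.83,-0.23,0.1],
    [0.83,-0.22,0]
  ],
  "delta_rot": [
    [0,0,-0.8],
    [0,0,-0.8],
    [0,0,-0.8],
    [0,0,-0.8],
    [0,0,-0.8]
  ]
}}

```text
time: 25.47
tool_pos: [0.495, 0.0086, 0.0228]
tcp_rot: [0.126, 1.567, -0.019]
wrist_force: [-0.6, 0.8, -0.5]
width: 1.003
```

Request:
{"api": "carry_out", "payload": {
  "offset": [
    [0.83,-0.2,0],
    [0.83,-0.19,0],
    [0.84,-0.18,0],
    [0.84,-0.17,0],
    [0.84,-0.16,0]
  ],
  "delta_rot": [
    [0,0,-0.8],
    [0,0,-0.8],
    [0,0,-0.8],
    [0,0,-0.8],
    [0,0,-0.8]
  ]
}}

```text
time: 25.88
tool_pos: [0.4945, 0.0006, -0.0189]
tcp_rot: [0.073, 1.57, -0.075]
wrist_force: [0.3, 0.5, 0.0]
width: 0.996
```

```bash
python3 -c "
from h import *
st();tip()"
```

```text
t 25.88 riser X,Y,Z mm [-99.3 -30.6 -18.9] F [ 0.51 -0.23  0.04] tilt -0.1 yawerr -0.17 q [-0.05  0.16  2.16 -0.    0.81  0.05]
tip X -87.8 Z 33.1
```

Request:
{"api": "carry_out", "payload": {
  "offset": [
    [0,0.8,0],
    [0,0.8,0],
    [0,0.8,0],
    [0,0.6,0],
    [0,0.6,0]
  ],
  "delta_rot": [
    [0,0,0],
    [0,0,0],
    [0,0,0],
    [0,0,0],
    [0,0,0]
  ]
}}

```text
time: 26.3
tool_pos: [0.4986, 0.0373, -0.0174]
tcp_rot: [0.073, 1.569, -0.073]
wrist_force: [0.2, -1.6, 0.4]
width: 1.002
```

Request:
{"api": "carry_out", "payload": {
  "offset": [
    [0,0.6,0],
    [0,0.6,0],
    [0,0.6,0],
    [0,0.6,0],
    [0,0.6,0]
  ],
  "delta_rot": [
    [0,0,0],
    [0,0,0],
    [0,0,0],
    [0,0,0],
    [0,0,0]
  ]
}}

```text
time: 26.72
tool_pos: [0.5011, 0.0667, -0.0177]
tcp_rot: [0.074, 1.569, -0.074]
wrist_force: [-0.5, -3.4, 2.1]
width: 0.998
```

Request:
{"api": "carry_out", "payload": {
  "offset": [
    [0,0.6,0],
    [0,0.6,0],
    [0,0.6,0],
    [0,0.6,0],
    [0,0.6,0]
  ],
  "delta_rot": [
    [0,0,0],
    [0,0,0],
    [0,0,0],
    [0,0,0],
    [0,0,0]
  ]
}}

```text
time: 27.13
tool_pos: [0.5035, 0.0968, -0.018]
tcp_rot: [0.074, 1.57, -0.074]
wrist_force: [-0.6, -4.0, 2.1]
width: 1.001
```

```bash
python3 -c "
from h import *
dk('top18')"
```

```text
t 27.13 riser X,Y,Z mm [ -2.7 -30.9 -18. ] F [-4.03  0.25  2.14] tilt -0.0 yawerr -0.18 q [0.14 0.19 2.13 0.   0.82 0.24]
tip X 8.8 Z 34.0
X 193 Z 57.6 | X 176 Z 55.8 | X 164 Z 28.1 | X 144 Z 46.2 | X 127 Z 48.2 | X 110 Z 47.2 | X 92 Z 47.4 | X 32 Z 442.0 | X 21 Z 437.0 | X 27 Z 230.7 | X 8 Z 303.4 | X -6 Z 330.3 | X -19 Z 330.1 | X -31 Z 320.1 | X -44 Z 3.4 |
```

Request:
{"api": "carry_out", "payload": {
  "offset": [
    [0,0.4,0],
    [0,0.4,0],
    [0,0.3,0],
    [0,0.2,0],
    [0,0,0]
  ],
  "delta_rot": [
    [0,0,0],
    [0,0,0],
    [0,0,0],
    [0,0,0],
    [0,0,0]
  ]
}}

```text
time: 27.6
tool_pos: [0.5046, 0.1098, -0.0182]
tcp_rot: [0.074, 1.57, -0.073]
wrist_force: [0.2, 0.4, 0.5]
width: 1.001
```

Request:
{"api": "carry_out", "payload": {
  "offset": [
    [0,0.1,0],
    [0,0.1,0],
    [0,0,0],
    [0,0,0],
    [0,0,0]
  ],
  "delta_rot": [
    [0,0,0],
    [0,0,0],
    [0,0,0],
    [0,0,0],
    [0,0,0]
  ]
}}

```text
time: 28.02
tool_pos: [0.5048, 0.1112, -0.0182]
tcp_rot: [0.074, 1.57, -0.074]
wrist_force: [-0.3, -1.2, -0.7]
width: 1.001
```

Request:
{"api": "carry_out", "payload": {
  "offset": [
    [0,0.1,0],
    [0,0.05,0],
    [0,0,0],
    [0,0,0],
    [0,0,0]
  ],
  "delta_rot": [
    [0,0,0],
    [0,0,0],
    [0,0,0],
    [0,0,0],
    [0,0,0]
  ]
}}

```text
time: 28.43
tool_pos: [0.5049, 0.1127, -0.0181]
tcp_rot: [0.074, 1.57, -0.074]
wrist_force: [0.4, -0.7, -1.0]
width: 1.003
```

Request:
{"api": "carry_out", "payload": {
  "offset": [
    [0,0.1,0],
    [0,0.05,0],
    [0,0,0],
    [0,0,0],
    [0,0,0]
  ],
  "delta_rot": [
    [0,0,0],
    [0,0,0],
    [0,0,0],
    [0,0,0],
    [0,0,0]
  ]
}}

```text
time: 28.85
tool_pos: [0.5053, 0.1142, -0.018]
tcp_rot: [0.074, 1.57, -0.074]
wrist_force: [-0.4, -1.0, -0.6]
width: 1.002
```

Request:
{"api": "carry_out", "payload": {
  "offset": [
    [0,0.1,0],
    [0,0,0],
    [0,0,0],
    [0,0,0],
    [0,0,0]
  ],
  "delta_rot": [
    [0,0,0],
    [0,0,0],
    [0,0,0],
    [0,0,0],
    [0,0,0]
  ]
}}

```text
time: 29.27
tool_pos: [0.5054, 0.1152, -0.0179]
tcp_rot: [0.074, 1.57, -0.074]
wrist_force: [-0.9, -0.1, -1.2]
width: 0.996
```

```bash
python3 -c "
from h import *
dk('top19')"
```

```text
t 29.27 riser X,Y,Z mm [ 15.8 -31.1 -17.9] F [-0.22  0.92 -1.23] tilt 0.0 yawerr -0.18 q [0.18 0.2  2.11 0.   0.83 0.27]
tip X 27.3 Z 34.1
X 193 Z 57.5 | X 176 Z 56.7 | X 161 Z 46.9 | X 144 Z 47.4 | X 127 Z 47.1 | X 108 Z 49.7 | X 42 Z 442.8 | X 74 Z 49.1 | X 38 Z 266.7 | X 20 Z 330.2 | X 7 Z 329.7 | X -6 Z 331.6 | X -17 Z 288.6 | X -36 Z 512.7 | X -46 Z 511.5 |
```

Request:
{"api": "carry_out", "payload": {
  "offset": [
    [0,0.1,0],
    [0,0,0],
    [0,0,0],
    [0,0,0],
    [0,0,0]
  ],
  "delta_rot": [
    [0,0,0],
    [0,0,0],
    [0,0,0],
    [0,0,0],
    [0,0,0]
  ]
}}

```text
time: 29.73
tool_pos: [0.5056, 0.1158, -0.0179]
tcp_rot: [0.073, 1.57, -0.074]
wrist_force: [0.4, -4.4, -0.7]
width: 1.004
```

```bash
python3 -c "
from h import *
st();tip();snap('wrist','w4');snap('scene','sc6')
a=cv2.resize(cv2.imread('pics/w4.png'),(400,300)); b=cv2.resize(cv2.imread('pics/sc6.png')[130:340,210:490],(400,300))
d=cv2.resize(cv2.imread('pics/top19.png')[120:340,195:430],(400,300))
cv2.imwrite('pics/m2.png',np.vstack([np.hstack([a,b]),np.hstack([d,d*0])]))"
```

```text
t 29.73 riser X,Y,Z mm [ 16.5 -31.2 -17.9] F [-4.34 -0.79 -0.66] tilt -0.0 yawerr -0.16 q [ 0.18  0.2   2.11 -0.    0.83  0.27]
tip X 28.0 Z 34.1
```

View pics/m2.png

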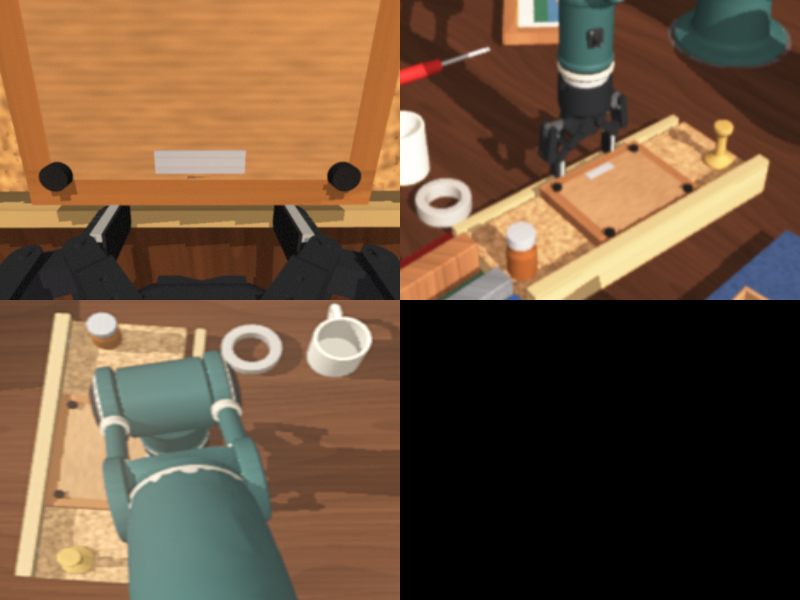

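The montage shows the frame nearly against the stop, with the fingers square on its front edge at (120,205) and (285,205) in the wrist view. The force is starting to rise, so I press a little more to seat it.

Request:
{"api": "carry_out", "payload": {
  "offset": [
    [0,0.1,0],
    [0,0,0],
    [0,0,0],
    [0,0,0],
    [0,0,0]
  ],
  "delta_rot": [
    [0,0,0],
    [0,0,0],
    [0,0,0],
    [0,0,0],
    [0,0,0]
  ]
}}

```text
time: 30.25
tool_pos: [0.5058, 0.1159, -0.0179]
tcp_rot: [0.071, 1.569, -0.074]
wrist_force: [0.9, -7.9, 0.8]
width: 1.002
```

```bash
python3 -c "
from h import *
st();tip()"
```

```text
t 30.25 riser X,Y,Z mm [ 16.6 -31.5 -17.9] F [-7.82 -1.59  0.84] tilt -0.1 yawerr -0.11 q [ 0.18  0.2   2.11 -0.    0.83  0.27]
tip X 28.2 Z 34.0
```

The frame is seated: TCP stalled while the force rose. One small squeeze more, then I retreat and check.

Request:
{"api": "carry_out", "payload": {
  "offset": [
    [0,0.05,0],
    [0,0,0],
    [0,0,0],
    [0,-0.5,0],
    [0,-1.5,0]
  ],
  "delta_rot": [
    [0,0,0],
    [0,0,0],
    [0,0,0],
    [0,0,0],
    [0,0,0]
  ]
}}

```text
time: 30.67
tool_pos: [0.5043, 0.0992, -0.0177]
tcp_rot: [0.075, 1.569, -0.072]
wrist_force: [-0.3, -0.2, 0.8]
width: 1.004
```

Request:
{"api": "carry_out", "payload": {
  "offset": [
    [0,-3,0],
    [0,-3,0],
    [-1,-3,0],
    [-3,-3,0],
    [-3,-3,0]
  ],
  "delta_rot": [
    [0,0,0],
    [0,0,0],
    [0,0,0],
    [0,0,0],
    [0,0,0]
  ]
}}

```text
time: 31.08
tool_pos: [0.4876, -0.0506, 0.0502]
tcp_rot: [0.076, 1.574, -0.072]
wrist_force: [1.9, -0.3, -0.1]
width: 0.999
```

Request:
{"api": "carry_out", "payload": {
  "offset": [
    [-3,-3,0],
    [-3,-3,0],
    [-1,-2,0],
    [0,-1,0],
    [0,0,0]
  ],
  "delta_rot": [
    [0,0,0],
    [0,0,0],
    [0,0,0],
    [0,0,0],
    [0,0,0]
  ]
}}

```text
time: 31.5
tool_pos: [0.4821, -0.1404, 0.1206]
tcp_rot: [0.076, 1.567, -0.076]
wrist_force: [0.2, 0.3, -0.7]
width: 1.002
```

```bash
python3 -c "
from h import *
dk('top20')
d=np.load('pics/top20.npy');V,U=np.mgrid[0:480,0:640]; P=w('top',d,U.ravel(),V.ravel()).reshape(480,640,3)
Z=P[...,2];m=(Z>.040)&(Z<.053)&(U>222)&(U<320)&(V>175)&(V<290)
m=cv2.morphologyEx(m.astype(np.uint8),cv2.MORPH_OPEN,np.ones((5,5)))>0
q=P[m]-O; r=cv2.minAreaRect((np.stack([q@ex,q@ey],1)*1000).astype(np.float32)); print(r, cv2.boxPoints(r).round(0).tolist())
b=cv2.resize(cv2.imread('pics/top20.png')[120:340,195:430],(640,600)); cv2.imwrite('pics/c8.png',b)"
```

```text
t 31.5 riser X,Y,Z mm [-240.8  -31.1  120.6] F [ 0.33 -0.17 -0.66] tilt 0.0 yawerr -0.35 q [-0.33 -0.01  2.05  0.    1.1  -0.24]
tip X -229.3 Z 172.6
X 193 Z 57.2 | X 176 Z 56.8 | X 161 Z 46.9 | X 144 Z 46.6 | X 127 Z 47.1 | X 110 Z 47.8 | X 93 Z 47.2 | X 75 Z 47.4 | X 58 Z 46.7 | X 41 Z 47.2 | X 25 Z 29.5 | X 8 Z 28.4 | X -9 Z 0.9 | X -26 Z 0.8 | X -44 Z 0.4 | 
((101.16513061523438, -30.5042724609375), (151.01148986816406, 181.17910766601562), 0.05939323827624321) [[26.0, 60.0], [26.0, -121.0], [177.0, -121.0], [177.0, 60.0]]
```

View pics/c8.png

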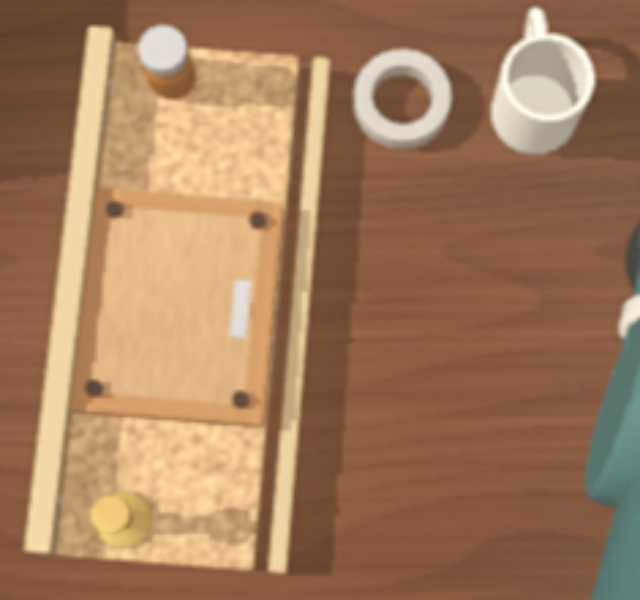

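The frame is home against the stop at X 26…177, 0.06° off square, and everything else is in place. I'm handing the job in.

```bash
python3 -c "
from workcell import *
print(finish_job())"
```

```text
the job is handed in; nothing more can be done
None
```

The picture lies face down on the cork, pushed square against the back stop, and the arm is clear of it. I handed the job in at about 31.5 s.

- **What I did:** I pushed the frame square against the fence and lifted its near edge. I then tipped it past upright so it fell onto the deck, slid it home with both fingers and backed away.
- **Position:** The last top-camera check puts its back edge at 177 mm from the fence face, against about 176 mm measured for the stop. It is 0.06° off square, and its back reads at about 47 mm, where 46 mm is expected. While seating it, the arm stalled as the force rose to 8 N, followed by one slightly firmer press that I did not read off.
- **Forces:** The highest push I read on the frame was about 14 N. Forces are only reported at the end of each move, so brief peaks in between were not seen.
- **Other items:** In the last pictures the jar, candlestick, tape and mug stand where they were. I did not check the screwdriver or book again at the end; nothing I did went near the book.

**Failed or disagreed:**
- **First tip attempt:** It slipped off the fingertips at about 30° and the frame dropped back flat on the bench. It looked undamaged and square, and the second attempt worked.
- **Fingertip position:** The open fingertips turned out to be about 52 mm behind the reported TCP, not the roughly 13 mm the interface text implies. Two cameras and touching the bench (a press of about 21 N with the fingertips, away from the frame) agreed, so I used the measured value.

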